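# Change the rest arm on the carver's sharpening machine

### The arm

A 6-joint arm with a two-finger parallel gripper is mounted at the origin on the work surface. World frame = base frame: x ahead of the robot, y to its left, z up, the work surface at z = 0. Lengths are in m, angles in degrees, forces in N, time in s.
With the tool pointing down it reaches from about 0.25 to 0.725 m from the base axis. Payload 9.7 kg.
Tool frame: the origin (TCP) lies where the fingers leave the gripper's body, on its centre line; the fingertips stand 73 mm ahead of it and the grasp point (between the pads) lies 54 mm ahead of it; y points along the fingers, x is the direction in which the jaws open and shut, and the axes are right-handed (so a half turn about y gives the same grasp; the last joint's range is limited). The gripper opens to 85 mm and grips with 20 to 120 N. Pads are 22 mm wide; open, the fingers measure 114 mm over their backs; the gripper's body (76 mm by 85 mm) begins 54 mm behind the grasp point. The pads swing forward as they close: fully open they stand 13 mm farther back than shut.
Start: joints at [-72.651, 4.979, 10.078, 95.1, 0, 90], TCP at [0.164, -0.525, 0.304] pointing down, gripper open.
Joint ranges: [-179.16, 179.16], [-48.56, 103.87], [-65.8, 70.77], [-126.05, 130.52], [-82.76, 87.17], [-180, 180]. Speed limits (degrees/s): [127.2, 127.2, 147.25, 180, 180, 180].

### API

Orientations are given as [roll, pitch, yaw] about the fixed x, y, z axes, in that order (R = Rz(yaw) Ry(pitch) Rx(roll)).
In Python, from workcell import sensors, imaging, bot, models gives the robot as it stands.
- The arm moves only by the tool arm_command, never from a script. Its argument "rows" is one flat list of numbers, 7 for each row, row after row: the shift along the tool's x, y, z in cm, then the turn, a rotation vector about the tool's x, y, z in degrees, then the gripper's target within -1 to 1 (fully open at 1, half-way at 0, shut at -1). A call has 1 to 12 rows; each row is the pose to reach, as a shift and turn from the pose commanded when the call began, along the tool's axes at that moment; what a row does not reach only later rows make up. A row lasts 1/12 s, in which the tool goes at most 41.7 mm and 7.16 degrees, less where a joint would pass 70% of its speed; a pose out of reach is approached as far as the arm can. A call with a gripper value outside its range is refused whole. The fingers move at their own pace and stop on an object; "force" is the grip in N (left out, the last holds). Time passes only in rows, so rows that repeat a pose let the fingers close. It gives the time, the measured TCP pose, the force and the opening at its end, in the units of the state.
- sensors.get_obs(): the state, without advancing time (a new reading comes with each control period).
- imaging.camera(name): name is "scene" or "top" or "wrist"; returns a dict with "pixels" (480x640x3 uint8, blue, green, red), "z_map" (480x640 float32, m along the optical axis (not along the pixel's ray), 0 where there is no reading), "camera_matrix" (3x3 intrinsics, pixels), "world_from_camera" (4x4, takes a point from camera to world coordinates). Camera axes: x right, y up, looking along -z (the intrinsics and any distortion apply to the point x, -y, -z); pixel columns grow to the right and rows downward; lengths in m; the calibration is good to about 2 mm. A picture is of the moment at which its call begins.
- bot.job_done(): hands the job in, once; it reports no verdict.
Trained networks look in the newest picture that a camera, given by its name, has taken for a name from the list of things; names that differ only in an ending like _2 or _b are one class to them, and where a whole thing is asked for, a point or a joint stands for the part that bears it (a point fixed in the world has none). Each returns a list of dicts, best first, with "conf" (0 to 1); they miss things now and then, are a little off and sometimes report something else, mostly with a low value. They report only what shows in the picture. A call takes as long as a camera call. They do not tell look-alikes from the thing itself.
- models.search_frame(thing, camera): "extent" ([centre column, centre row, width, height] in pixels, round what is visible of it).
- models.spot_point(thing, camera): "location" ([column, row] in pixels: a listed point, or the origin of a listed thing).
The state is a dict: "time": time; "q": joint angles; "qd": joint speeds; "joint_efforts": joint torques, N m; "ee_pos": TCP position; "tcp_rot": TCP orientation; "wrist_force": force on the tool from outside, world axes, zero at the start; "torque": the same for the moment, N m; "opening": finger opening in m.
Only numpy, scipy, OpenCV 4.12 (cv2) and the standard library are available. Lean on these libraries where they do the work, as an engineer would, in place of code of your own. Each camera call takes 0.05 s, during which the arm holds its last target.

### The job

Change the sharpening machine over to the T-bar rest: draw the V-cup arm out of the sleeve below the stone wheel and lay it in the free cradle of the wooden rack, its collar between the two end boards like its neighbours, then slide the T-bar arm into the sleeve until its collar is fully home and the spring plunger has snapped into its groove. Leave the plate arm in its cradle, do not knock the stone wheel, and leave the other things on the bench standing where they are.

Things in the scene. Friction and masses are not known exactly. Their poses are not given: they have to be found in the camera images.
- v_arm: V-cup arm, in the sleeve at the start: 20 mm square steel bar, 190 mm long. Origin on the bar's axis in the inner face of its collar (38 mm square, x = -6 to 0 mm); +x to the nose at x = 80, z up. Nose tapers to 10 x 12 mm over its last 14 mm. Head at x = -103 to -133: dark V cup 53 mm wide, open upwards, its top 42 mm above the axis. 0.36 kg (varies).
- v_grip (a point): Where to grip the V-cup arm: bare bar across its two side (y) faces, 20 mm wide, at its x = -40 mm, near its balance point; bare from x = -10 to -75 mm. Axes as the arm's.
- t_arm: T-bar arm, starts in one of the rack's three cradles: the same bar, collar, nose and axes as v_arm, but its head is a round steel crossbar along y, 16 mm thick and 90 mm long, at x = -114 mm, through a 26 mm wide block. 0.38 kg (varies).
- t_grip (a point): Where to grip the T-bar arm: bare bar across its two side (y) faces, 20 mm wide, at its x = -40 mm, near its balance point; bare from x = -10 to -75 mm. Axes as the arm's.
- t_groove (a point): Middle of the groove of the T-bar arm, on the bar's axis at its x = 42 mm: 3 mm deep in both side faces, 16 mm long with sloping ends. The plunger drops into it when the collar meets the sleeve.
- plate_arm: Plate arm, starts in another cradle and stays there; the third cradle is free. The same bar, collar and axes, but with a flat aluminium plate, 58 x 68 x 6 mm, on top of its outer end (x = -92 to -150 mm). 0.40 kg.
- rack: Fixed wooden rack 230 mm wide (y). Origin on the bench at the middle cradle; +x as the stored arms. Base 12 mm thick, x = -90 to 30; notched end boards 12 mm thick at x = -80 and 20, 56 mm high. Cradles along x at y = -85, 0, 85: notch 24 mm wide flaring to 40 at the top; bars lie with the axis 45 mm above the bench, origin near x = 0, collar between the boards.
- machine: Fixed cream sharpening machine. Origin on the bench below the sleeve's mouth; +x level into the sleeve, z up. Base plate 32 mm high over x = 20 to 300, y = -60 to 290 mm. Motor on its pedestal at x = 100 to 240, y = 45 to 195, up to z = 270 mm; leather wheel, 180 mm across, at y = 220 to 250 mm.
- sleeve_mouth (a point): Centre of the front face (40 mm square) of the dark steel sleeve, 100 mm above the bench; +x into the sleeve. Bore 22.4 mm square, 75 mm long, open at both ends, flared at the mouth to 29 mm over 10 mm. An arm is home when its collar rests on this face: its origin is then here (1 mm lower, as it sags).
- plunger (a joint): Ball-nosed spring plunger in the sleeve's +y wall, 42 mm in from the mouth; m, grows as it is pushed out of the bore. 0: bore empty, tip 5.5 mm from the bore's axis; about 0.0005 in the groove of an arm that is home; 0.003 to 0.0045 riding on a bar's side. A bar takes 8 to 18 N to push in or draw out over it. Not to be touched.
- plunger_knob (a point): Centre of the plunger's black knob, 22 mm across, 56 mm to the +y side of the sleeve's axis.
- stone_wheel: Grey stone wheel, 200 mm across, 40 mm wide, above and behind the sleeve; origin at its centre, 170 mm inward (machine +x) of the sleeve's mouth and 200 mm above the bench; shaft along the machine's y.
- gouge_pot: Blue pot 90 mm across with carving gouges standing in it, 200 mm high in all; origin under its centre. It stands between rack and machine.
- mallet: Turned wooden carver's mallet standing on its head, 92 mm across, 225 mm high; origin under its centre.
- pencil: Short flat yellow carpenter's pencil, 66 x 14 x 8 mm, long along its x, lying on the rack's base board below the free cradle, under where a bar lies (its top 20 mm above the bench); origin under it, 6 mm behind its point.
- paste_tin: Flat tin of honing paste, 78 mm across, 26 mm high; origin under its centre.
- slip_stone: Slip stone in a wooden tray, 100 x 44 x 24 mm, long along its x; origin under its centre.
- loose_gouge: Carving gouge lying on the bench, 220 mm long along its x, 28 mm thick; origin under its middle.
- frame_piece: Carved limewood frame moulding, 190 x 60 x 52 mm, long along its x; origin under its centre.
- bench_brush: Bench brush, 260 x 36 x 40 mm, long along its x; origin under its middle.
Things that resemble listed ones, but are neither listed nor needed, are in the scene too. Leave any pink look-alike of the t_arm alone.

How it is judged:
By the outcome, as a careful person would: the job done as asked, in the order asked, and still so for the second after the job is handed in, with the robot touching nothing.
It also fails if it takes over 61 s, if anything falls off the work surface, if the arm or the gripper's body presses on something with over 40 N, if the wrist force passes 120 N, or if a joint passes its speed limit or range.

## Working session

There is one attempt and no reset: what is moved stays moved. The work goes in short steps, Python scripts to look and compute and a tool call to move; the robot and the scene stay as the last step left them, time stands still between calls to the robot, and variables do not carry over. Pictures are saved under pics/ and viewed, and the job is handed in when it is done.

Besides the shell and the picture viewer there is one more tool, called by a JSON object that holds its "api" and its "payload", one argument or row to a line. arm_command: Moves the arm, as the interface text tells. Its arguments: {"type":"object","properties":{"rows":{"type":"array","items":{"type":"number"}},"force":{"type":"number"}},"required":["rows"]}

```bash
ls -la; mkdir -p pics
python3 - <<'E'
from workcell import sensors, imaging, bot, models
import cv2
o=sensors.get_obs()
print(o)
for n in ("scene","top","wrist"):
    c=imaging.camera(n)
    cv2.imwrite(f"pics/{n}0.png",c["pixels"])
    print(n,c["camera_matrix"].tolist(),c["world_from_camera"].round(4).tolist())
E
```

```text
total 12
drwxr-xr-x  3 agent agent 4096 Dec  7 14:45 .
drwxr-xr-x 23 root  root  4096 Dec  7 14:45 ..
drwxr-xr-x  2 agent agent 4096 Dec  7 14:45 pics
{'time': 0.0, 'q': array([-7.26496189e+01,  5.01070352e+00,  1.00347617e+01,  9.50989186e+01,
       -2.50387994e-04,  9.00004665e+01]), 'qd': array([-0.0029442 ,  0.03656475, -0.1443362 , -0.03973123, -0.05111728,
       -0.01541336]), 'joint_efforts': array([ 4.10454841e-04, -5.20387352e+01,  4.64803720e+01,  1.61914795e-02,
        8.82533777e-05, -4.31924150e-06]), 'ee_pos': array([ 0.16397869, -0.52485215,  0.30318956]), 'tcp_rot': array([-9.00002510e+01,  7.48604055e-02, -7.26500854e+01]), 'wrist_force': array([-0.060367  ,  0.12916663,  0.03269615]), 'torque': array([-0.02167843,  0.0221144 , -0.04830969]), 'opening': 0.0855038759736403}
scene [[590.3354017675975, 0.0, 325.36610446481706], [0.0, 590.3354017675975, 244.40043154094596], [0.0, 0.0, 1.0]] [[-0.4817, -0.5255, 0.7013, 1.5903], [0.8762, -0.305, 0.3732, 0.5763], [0.0178, 0.7942, 0.6073, 1.0425], [0.0, 0.0, 0.0, 1.0]]
top [[506.3805349338279, 0.0, 326.0417011629345], [0.0, 506.3805349338279, 231.44063134631924], [0.0, 0.0, 1.0]] [[0.0092, 0.9792, -0.2028, 0.2287], [-1.0, 0.0085, -0.0043, 0.0008], [-0.0025, 0.2029, 0.9792, 1.6525], [0.0, 0.0, 0.0, 1.0]]
wrist [[340.85414562646275, 0.0, 321.33709338685475], [0.0, 340.85414562646275, 239.56013785787692], [0.0, 0.0, 1.0]] [[0.2998, 0.9079, 0.2929, 0.2386], [-0.954, 0.2858, 0.0907, -0.5015], [-0.0014, -0.3066, 0.9518, 0.373], [0.0, 0.0, 0.0, 1.0]]
```

View pictures.

View pics/scene0.png

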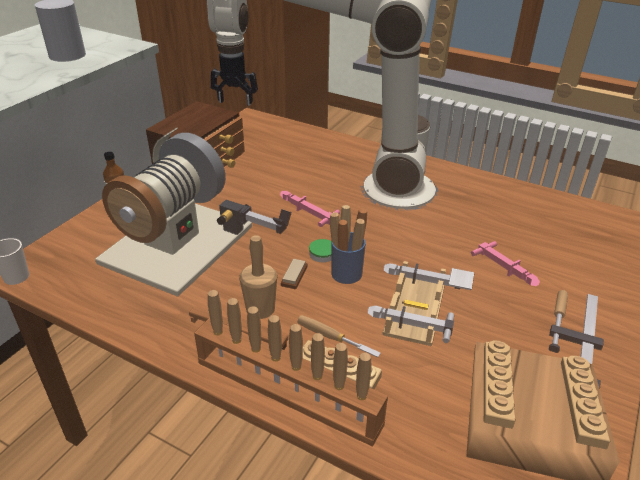

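View pics/top0.png

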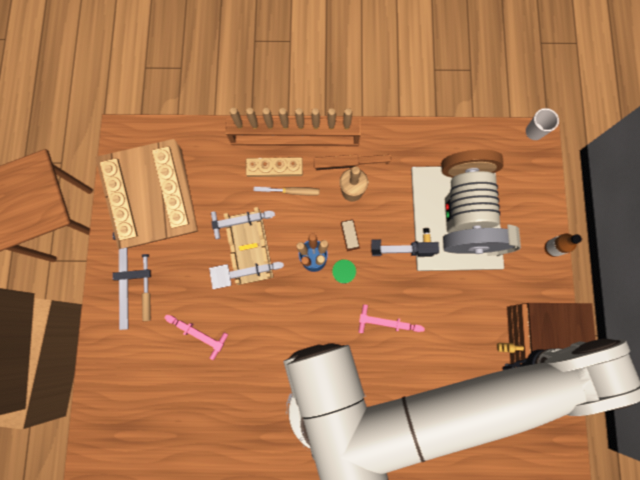

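View pics/wrist0.png

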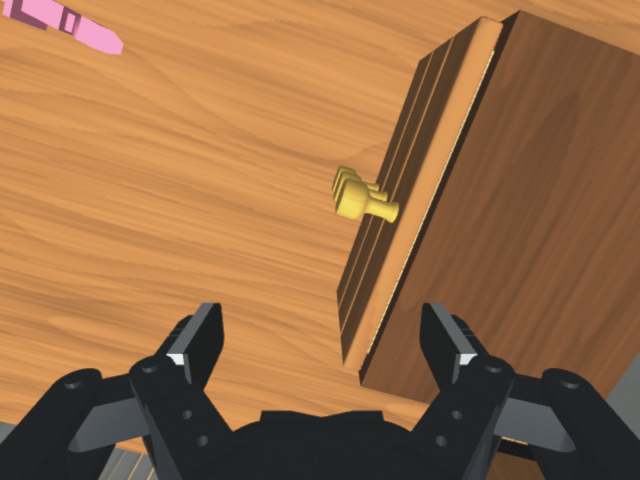

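```bash
cat > h.py <<'E'
import numpy as np, cv2
from workcell import sensors, imaging, bot, models
def cam(n,save=None):
    c=imaging.camera(n)
    if save: cv2.imwrite("pics/"+save,c["pixels"])
    np.savez(f"{n}.npz",**c)
    return c
def load(n): return dict(np.load(f"{n}.npz"))
def unproj(c,u,v,d):
    K=c["camera_matrix"];T=c["world_from_camera"]
    u=np.asarray(u,float);v=np.asarray(v,float)
    p=np.stack([(u-K[0,2])/K[0,0]*d,-(v-K[1,2])/K[1,1]*d,-d],-1)
    return p@T[:3,:3].T+T[:3,3]
def atz(c,u,v,z):
    T=c["world_from_camera"];p=unproj(c,u,v,1.0)
    o=T[:3,3];r=p-o
    return o+r*((z-o[2])/r[2])
def cloud(c):
    d=c["z_map"];v,u=np.mgrid[0:480,0:640]
    P=unproj(c,u,v,d);P[d<=0]=np.nan
    return P
def proj(c,P):
    T=c["world_from_camera"];K=c["camera_matrix"]
    q=(np.asarray(P,float)-T[:3,3])@T[:3,:3]
    return np.stack([K[0,2]+K[0,0]*q[...,0]/-q[...,2],K[1,2]+K[1,1]*(-q[...,1])/-q[...,2]],-1)
def crop(c,x0,y0,x1,y1,f,name):
    im=c["pixels"][y0:y1,x0:x1]
    cv2.imwrite("pics/"+name,cv2.resize(im,None,fx=f,fy=f,interpolation=cv2.INTER_CUBIC))
E
python3 - <<'E'
from h import *
for n in("top","scene"):
    c=cam(n)
    for t,z in (("v_grip",.1),("t_grip",.045),("t_groove",.045),("sleeve_mouth",.1),("plunger_knob",.1),("rack",0),("plate_arm",.045),("v_arm",.1),("t_arm",.045),("stone_wheel",.2),("gouge_pot",0),("mallet",0),("pencil",.012)):
        r=models.spot_point(t,n)
        print(n,t,[(np.round(a["location"]).tolist(),round(a["conf"],2),atz(c,*a["location"],z).round(4)[:2].tolist()) for a in r[:3]])
c=load("top"); crop(c,190,190,450,300,3,"topc.png")
c=load("scene"); crop(c,200,180,480,350,2.8,"scenec.png")
print(sensors.get_obs()["time"])
E
```

```text
top v_grip [([401.0, 249.0], 0.9, [0.4956, -0.2251])]
top t_grip [([236.0, 219.0], 0.96, [0.6016, 0.3025]), ([203.0, 334.0], 0.82, [0.2317, 0.3883])]
top t_groove [([262.0, 214.0], 0.81, [0.6167, 0.2169]), ([179.0, 324.0], 0.57, [0.2616, 0.466]), ([407.0, 325.0], 0.56, [0.2644, -0.2465])]
top sleeve_mouth [([412.0, 248.0], 0.72, [0.4991, -0.2612])]
top plunger_knob [([427.0, 234.0], 0.37, [0.5458, -0.3068])]
top rack [([256.0, 246.0], 0.77, [0.5194, 0.2381])]
top plate_arm [([255.0, 270.0], 0.59, [0.434, 0.2326])]
top v_arm [([412.0, 253.0], 0.84, [0.4846, -0.2596])]
top t_arm [([401.0, 322.0], 0.93, [0.2763, -0.2303]), ([186.0, 326.0], 0.9, [0.2572, 0.4435]), ([246.0, 217.0], 0.67, [0.6065, 0.2698])]
top stone_wheel [([478.0, 241.0], 0.65, [0.5062, -0.4367])]
top gouge_pot []
top mallet [([350.0, 187.0], 0.73, [0.7272, -0.0735])]
top pencil [([254.0, 247.0], 0.47, [0.5146, 0.2435])]
scene v_grip [([256.0, 221.0], 0.84, [0.506, -0.2189])]
scene t_grip [([306.0, 209.0], 0.95, [0.3156, -0.1708]), ([420.0, 317.0], 0.85, [0.577, 0.2988]), ([505.0, 259.0], 0.63, [0.2501, 0.417])]
scene t_groove [([384.0, 316.0], 0.89, [0.6165, 0.221]), ([526.0, 274.0], 0.85, [0.2855, 0.4841]), ([290.0, 197.0], 0.74, [0.2801, -0.2483])]
scene sleeve_mouth [([244.0, 208.0], 0.95, [0.4695, -0.2867])]
scene plunger_knob [([218.0, 220.0], 0.53, [0.555, -0.3107])]
scene rack [([401.0, 306.0], 0.87, [0.517, 0.2299])]
scene plate_arm [([419.0, 274.0], 0.67, [0.4284, 0.239])]
scene v_arm [([244.0, 216.0], 0.6, [0.5004, -0.2633])]
scene t_arm [([301.0, 202.0], 0.87, [0.2911, -0.2035]), ([516.0, 267.0], 0.82, [0.2709, 0.4534]), ([402.0, 317.0], 0.75, [0.5989, 0.262])]
scene stone_wheel [([191.0, 168.0], 0.6, [0.4969, -0.4389])]
scene gouge_pot [([343.0, 274.0], 0.87, [0.4769, 0.0407])]
scene mallet [([257.0, 306.0], 0.86, [0.7024, -0.0898])]
scene pencil [([404.0, 304.0], 0.47, [0.5184, 0.2359])]
1.55
```

View pics/topc.png

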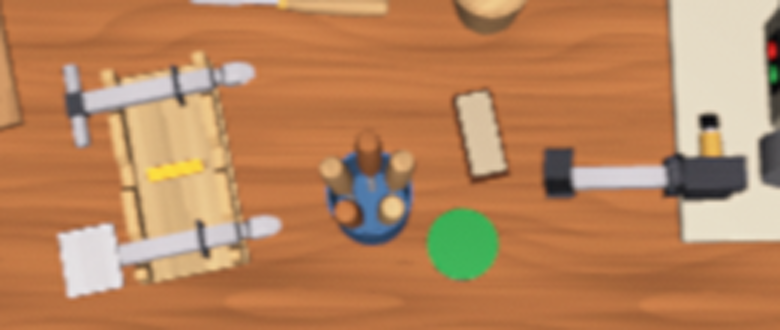

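View pics/scenec.png

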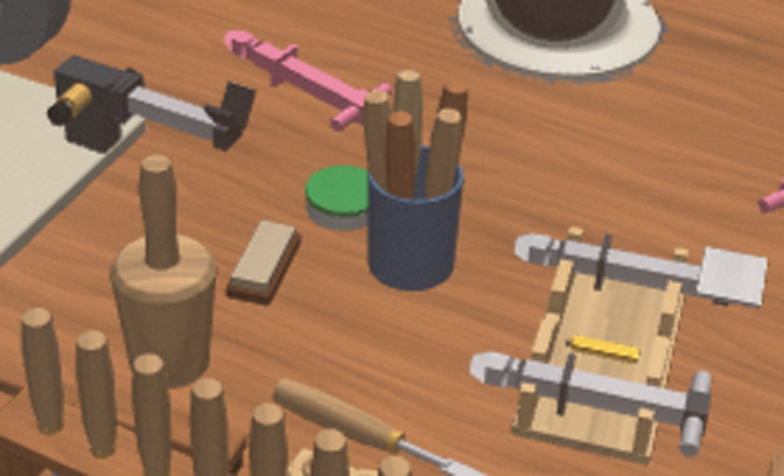

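The T-arm candidates in the top view are pink at (401,322), pink at (186,326), and steel in the rack at (246,217). Only the steel one lies in a cradle and isn't pink, and the crops show its grey crossbar head, so it's the one meant. The middle cradle, with the pencil below it, is free. Next I'll fit the bars to the depth data.

```bash
python3 - <<'E'
from h import *
for n in("top","scene"):
    c=load(n);P=cloud(c).reshape(-1,3);I=c["pixels"].reshape(-1,3)
    def sel(x0,x1,y0,y1,z0,z1):
        m=(P[:,0]>x0)&(P[:,0]<x1)&(P[:,1]>y0)&(P[:,1]<y1)&(P[:,2]>z0)&(P[:,2]<z1);return P[m]
    def line(Q,name):
        if len(Q)<8: print(n,name,len(Q));return
        m=np.median(Q,0);
        for _ in range(3):
            a=np.polyfit(Q[:,1]-m[1],Q[:,0],1);r=Q[:,0]-np.polyval(a,Q[:,1]-m[1]);Q=Q[abs(r)<.013]
        print(n,name,len(Q),"ymed",m[1].round(4),"x",a[1].round(4),"slope dx/dy",a[0].round(4),"deg",np.degrees(np.arctan(a[0])).round(2),"z",np.median(Q[:,2]).round(4),np.percentile(Q[:,2],[10,90]).round(4),"yrng",Q[:,1].min().round(3),Q[:,1].max().round(3),"w",np.percentile(r,[2,98]).round(4))
    line(sel(.47,.53,-.25,-.18,.104,.116),"vbar")
    line(sel(.55,.66,.28,.335,.048,.060),"tbar out")
    line(sel(.55,.66,.19,.335,.048,.060),"tbar all")
    line(sel(.40,.46,.2,.3,.048,.060),"plate")
    # sleeve: top z .12
    Q=sel(.44,.56,-.36,-.24,.115,.125); print("sleeve",len(Q),np.percentile(Q,[2,50,98],axis=0).round(4).tolist())
E
python3 - <<'E'
from h import *
c=load("top");P=cloud(c)
for v in (243,246,249,252): print(v,[(u,)+tuple((P[v,u]*1000).round(0).astype(int)) for u in range(366,446,4)])
E
```

```text
top vbar 125 ymed -0.2153 x 0.4968 slope dx/dy -0.0337 deg -1.93 z 0.1082 [0.1052 0.1122] yrng -0.25 -0.181 w [-0.0099  0.0088]
top tbar out 102 ymed 0.3151 x 0.5895 slope dx/dy -0.262 deg -14.68 z 0.055 [0.05   0.0587] yrng 0.28 0.335 w [-0.0104  0.01  ]
top tbar all 218 ymed 0.2554 x 0.6011 slope dx/dy -0.1865 deg -10.56 z 0.0553 [0.0502 0.0588] yrng 0.19 0.335 w [-0.0102  0.0102]
top plate 185 ymed 0.2567 x 0.4291 slope dx/dy -0.204 deg -11.53 z 0.0549 [0.0508 0.0582] yrng 0.201 0.299 w [-0.0104  0.0106]
sleeve 233 [[0.4815, -0.3383, 0.1152], [0.5008, -0.2995, 0.1186], [0.5437, -0.2595, 0.1236]]
scene vbar 135 ymed -0.2152 x 0.4976 slope dx/dy -0.0382 deg -2.19 z 0.1094 [0.1057 0.1127] yrng -0.25 -0.181 w [-0.0126  0.0113]
scene tbar out 177 ymed 0.3138 x 0.5911 slope dx/dy -0.2798 deg -15.63 z 0.0559 [0.0502 0.0588] yrng 0.28 0.335 w [-0.0128  0.0091]
scene tbar all 430 ymed 0.2577 x 0.6038 slope dx/dy -0.2101 deg -11.87 z 0.0562 [0.0507 0.0589] yrng 0.19 0.335 w [-0.0122  0.0089]
scene plate 245 ymed 0.2534 x 0.4313 slope dx/dy -0.1991 deg -11.26 z 0.056 [0.0502 0.0589] yrng 0.2
[... 3641 characters left out ...]
 np.int64(102)), (394, np.int64(487), np.int64(-204), np.int64(99)), (398, np.int64(487), np.int64(-216), np.int64(98)), (402, np.int64(487), np.int64(-228), np.int64(102)), (406, np.int64(488), np.int64(-241), np.int64(98)), (410, np.int64(488), np.int64(-254), np.int64(95)), (414, np.int64(484), np.int64(-262), np.int64(123)), (418, np.int64(485), np.int64(-276), np.int64(114)), (422, np.int64(485), np.int64(-288), np.int64(115)), (426, np.int64(484), np.int64(-299), np.int64(120)), (430, np.int64(486), np.int64(-313), np.int64(112)), (434, np.int64(487), np.int64(-326), np.int64(109)), (438, np.int64(485), np.int64(-336), np.int64(118)), (442, np.int64(500), np.int64(-369), np.int64(30))]
```

{"api": "arm_command", "payload": {
  "rows": [-2.66,-0.7,3,0,-6.8,0,1,-5.3,-1.4,6,0,-13.6,0,1,-8,-2.1,9,0,-20.4,0,1,-10.6,-2.8,12,0,-27.2,0,1,-13.3,-3.5,15,0,-34,0,1,-16,-4.2,18,0,-40.8,0,1,-18.6,-5,21,0,-47.6,0,1,-21.3,-5.7,24,0,-54.4,0,1,-21.3,-5,28,0,-61.2,0,1,-21.3,-4.2,32,0,-68,0,1,-21.3,-3.5,36,0,-74.6,0,1,-21.3,-2.7,40,0,-74.6,0,1]
}}

```text
time: 2.55
ee_pos: [0.484, -0.2011, 0.3311]
tcp_rot: [-90.0, -0.1, 2.4]
wrist_force: [0.3, -1.1, -0.0]
opening: 0.0854
```

{"api": "arm_command", "payload": {
  "rows": [0,0,0,0,0,0,1,0,0,0,0,0,0,1,0,0,0,0,0,0,1]
}}

```text
time: 2.8
ee_pos: [0.482, -0.2023, 0.3309]
tcp_rot: [-90.0, 0.0, 2.0]
wrist_force: [-0.5, -0.3, 0.9]
opening: 0.0851
```

Run:
```python
from h import *
c=cam("wrist","w1.png")
o=sensors.get_obs();print(o["time"],o["ee_pos"],o["tcp_rot"],o["q"].round(1))
for t in ("v_grip","sleeve_mouth","v_arm","plunger_knob"): print(t,[(a["location"],a["conf"]) for a in models.spot_point(t,"wrist")][:2])
```

```text
2.85 [ 0.48163501 -0.20264751  0.33145185] [-9.00178429e+01 -1.42637903e-02  1.91527925e+00] [-22.8   1.9   9.9  98.   -0.   65.3]
v_grip [([335.5, 241.0], 0.83), ([335.7, 281.0], 0.32)]
sleeve_mouth []
v_arm [([335.6, 280.4], 0.94)]
plunger_knob [([392.4, 319.7], 0.58), ([281.1, 53.6], 0.24)]
```

View pics/w1.png

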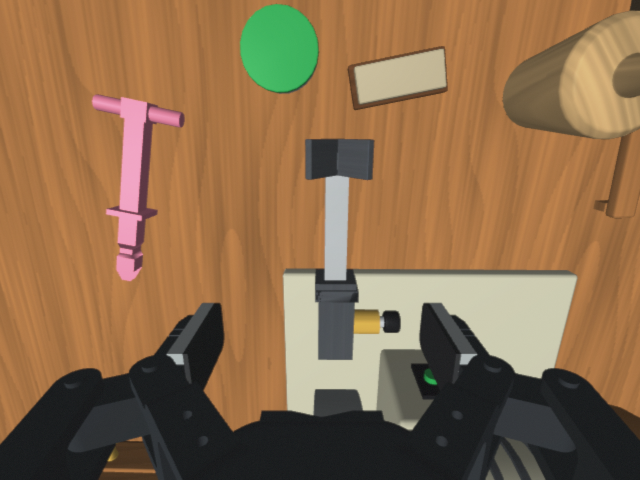

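```bash
cat > bar.py <<'E'
from h import *
def edges(c,r0,r1,u0,u1,z):
    g=cv2.cvtColor(c["pixels"],cv2.COLOR_BGR2GRAY).astype(float)
    L=[];R=[]
    for v in range(r0,r1):
        d=np.gradient(cv2.GaussianBlur(g[v:v+1],(5,1),0)[0]); s=d[u0:u1]
        i=np.argmax(s);j=np.argmin(s)
        L.append((u0+i,v));R.append((u0+j,v))
    return np.array(L),np.array(R)
E
python3 - <<'E'
from bar import *
c=load("wrist");P=cloud(c)
hsv=cv2.cvtColor(c["pixels"],cv2.COLOR_BGR2HSV)
# bar mask: low saturation bright
for v in (185,200,215,230,245,260,268):
    m=[u for u in range(318,358) if hsv[v,u,1]<40 and hsv[v,u,2]>140]
    a,b=min(m)-.0,max(m)+1-.0
    print(v,a,b, atz(c,(a+b)/2-.5,v,.109).round(4), "depthz",P[v,330:342,2].mean().round(4), "w",(atz(c,b,v,.109)-atz(c,a,v,.109))[0].round(4))
for v in range(264,300,2): print(v,c["pixels"][v,336].tolist(),P[v,336].round(4), c["pixels"][v,322].tolist(),P[v,322].round(4))
E
```

```text
185 326.0 349.0 [ 0.4938 -0.1681  0.109 ] depthz 0.107 w 0.0196
200 325.0 348.0 [ 0.4936 -0.1811  0.109 ] depthz 0.1073 w 0.0199
215 325.0 348.0 [ 0.4942 -0.1945  0.109 ] depthz 0.1073 w 0.0202
230 325.0 347.0 [ 0.4945 -0.2082  0.109 ] depthz 0.1077 w 0.0196
245 325.0 347.0 [ 0.4951 -0.2223  0.109 ] depthz 0.1075 w 0.0199
260 325.0 347.0 [ 0.4959 -0.2368  0.109 ] depthz 0.1078 w 0.0202
268 325.0 346.0 [ 0.4958 -0.2447  0.109 ] depthz 0.1081 w 0.0194
264 [191, 190, 186] [ 0.4966 -0.2411  0.1081] [74, 122, 179] [ 0.4854 -0.286  -0.0022]
266 [192, 191, 186] [ 0.4966 -0.2427  0.109 ] [72, 121, 177] [ 0.4855 -0.2884 -0.0014]
268 [191, 191, 185] [ 0.4967 -0.245   0.1083] [58, 86, 118] [ 4.856e-01 -2.906e-01 -2.000e-04]
270 [191, 190, 186] [ 0.4969 -0.2473  0.1074] [42, 40, 40] [ 0.4843 -0.2574  0.0848]
272 [191, 190, 185] [ 0.497  -0.2491  0.1079] [42, 40, 39] [ 0.4843 -0.2578  0.0889]
274 [190, 189, 184] [ 0.4971 -0.2511  0.1082] [43, 42, 40] [ 0.4842 -0.2573  0.0949]
276 [190, 189, 184] [ 0.4972 -0.2532  0.1078] [42, 42, 40] [ 0.4842 -0.2576  0.0991]
278 [190, 188, 184] [ 0.4973 -0.2552 
[... 170 characters left out ...]
1125] [42, 39, 37] [ 0.4842 -0.2577  0.1124]
284 [73, 69, 67] [ 0.497  -0.2569  0.1173] [73, 70, 66] [ 0.4842 -0.2575  0.1171]
286 [86, 82, 79] [ 0.4971 -0.2591  0.117 ] [88, 84, 80] [ 0.4843 -0.2596  0.117 ]
288 [85, 81, 78] [ 0.4972 -0.2611  0.1171] [87, 83, 79] [ 0.4844 -0.2614  0.1173]
290 [65, 62, 59] [ 0.4974 -0.264   0.1152] [67, 64, 60] [ 0.4845 -0.2639  0.1163]
292 [86, 82, 77] [ 0.4972 -0.2637  0.1199] [86, 81, 78] [ 0.4845 -0.2642  0.1199]
294 [89, 84, 79] [ 0.4973 -0.2655  0.1204] [87, 83, 80] [ 0.4845 -0.2659  0.1205]
296 [88, 84, 79] [ 0.4975 -0.2682  0.119 ] [85, 81, 77] [ 0.4846 -0.2683  0.1198]
298 [85, 81, 77] [ 0.4974 -0.2692  0.1209] [88, 84, 80] [ 0.4847 -0.2704  0.1197]
```

{"api": "arm_command", "payload": {
  "rows": [0.7,1.5,-1.0,0,0,0,1,1.32,4.0,-2.1,0,0,0,1,1.32,7.0,-2.1,0,0,0,1,1.32,10.0,-2.1,0,0,0,1,1.32,12.5,-2.1,0,0,0,0.5,1.32,14.5,-2.1,0,0,0,0.2,1.32,16,-2.1,0,0,0,0.2,1.32,17,-2.1,0,0,0,0.2,1.32,17.6,-2.1,0,0,0,0.2,1.32,17.6,-2.1,0,0,0,0.2,1.32,17.6,-2.1,0,0,0,0.2]
}}

```text
time: 3.97
ee_pos: [0.4963, -0.2232, 0.1558]
tcp_rot: [-90.0, -0.1, 1.9]
wrist_force: [0.7, 0.1, 1.1]
opening: 0.0516
```

Run:
```python
from h import *
c=cam("wrist","w2.png")
o=sensors.get_obs();print(o["time"],o["ee_pos"],o["tcp_rot"],o["opening"],o["wrist_force"])
```

```text
4.0167 [ 0.4965201  -0.22318458  0.15607814] [-9.00390693e+01 -8.21273659e-02  1.93893630e+00] 0.05110476832069104 [ 0.84956553 -0.14352419  0.17548641]
```

View pics/w2.png

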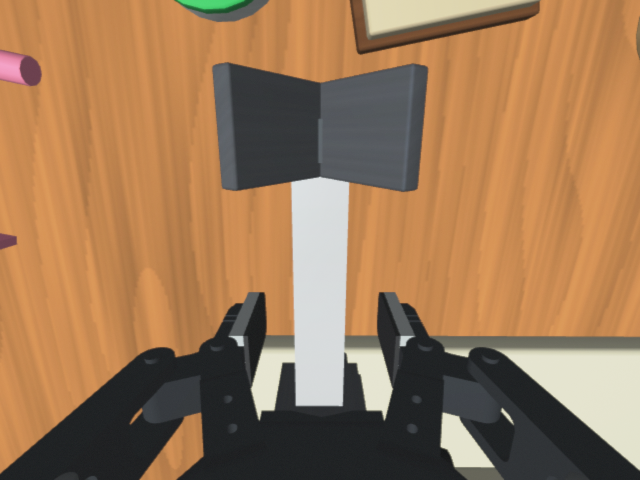

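{"api": "arm_command", "payload": {
  "rows": [0,0,0,0,0,0,-0.3,0,0,0,0,0,0,-0.7,0,0,0,0,0,0,-1,0,0,0,0,0,0,-1,0,0,0,0,0,0,-1,0,0,0,0,0,0,-1],
  "force": 25
}}

```text
time: 4.52
ee_pos: [0.4961, -0.2231, 0.1551]
tcp_rot: [-90.0, 0.0, 1.9]
wrist_force: [-2.2, 0.4, 2.1]
opening: 0.0198
```

{"api": "arm_command", "payload": {
  "rows": [0,0,0,0,0,0,-1,0,0,0,0,0,0,-1,0,0,0,0,0,0,-1,0,0,0,0,0,0,-1],
  "force": 80
}}

```text
time: 4.85
ee_pos: [0.4961, -0.223, 0.1551]
tcp_rot: [-90.0, 0.0, 1.9]
wrist_force: [-5.0, -1.2, 4.9]
opening: 0.0182
```

Run:
```python
from h import *
o=sensors.get_obs();print(o["time"],o["ee_pos"],o["tcp_rot"],o["opening"],o["wrist_force"],o["torque"])
```

```text
4.85 [ 0.49609704 -0.22302322  0.15513539] [-9.00224901e+01  3.57533579e-03  1.93670954e+00] 0.018169707811309336 [-5.0285301  -1.18903968  4.94817164] [-0.57879252  0.96380015 -0.41882725]
```

{"api": "arm_command", "payload": {
  "rows": [0,0,0.3,0,0,0,-1,0,0,0.7,0,0,0,-1,0,0,1.2,0,0,0,-1,0,0,1.7,0,0,0,-1,0,0,2.2,0,0,0,-1,0,0,2.7,0,0,0,-1,0,0,3.2,0,0,0,-1]
}}

```text
time: 5.43
ee_pos: [0.4951, -0.1914, 0.1545]
tcp_rot: [-90.1, 0.0, 1.9]
wrist_force: [-1.5, -3.8, -0.3]
opening: 0.0183
```

Run:
```python
from h import *
o=sensors.get_obs();print(o["time"],o["ee_pos"],o["tcp_rot"],o["opening"],o["wrist_force"],o["torque"])
c=cam("wrist","w3.png")
```

```text
5.4333 [ 0.49510888 -0.1914104   0.15454028] [-9.00765004e+01  1.23020690e-02  1.91191539e+00] 0.018312656835743096 [-1.52838704 -3.83594814 -0.3240292 ] [-1.16413234  0.41384854 -0.23431725]
```

View pics/w3.png

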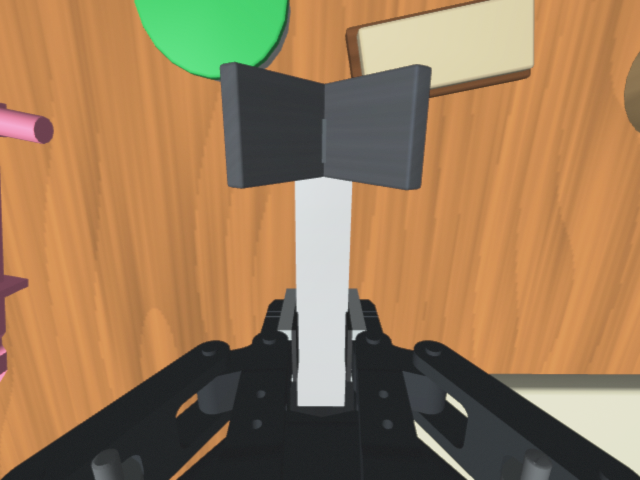

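{"api": "arm_command", "payload": {
  "rows": [0,0,0.7,0,0,0,-1,0,0,1.5,0,0,0,-1,0,0,2.4,0,0,0,-1,0,0,3.3,0,0,0,-1,0,0,4.2,0,0,0,-1,0,0,5.1,0,0,0,-1,0,0,5.8,0,0,0,-1,0,0,6.2,0,0,0,-1,0,0,6.2,0,0,0,-1]
}}

```text
time: 6.23
ee_pos: [0.493, -0.128, 0.1549]
tcp_rot: [-90.0, -0.0, 2.0]
wrist_force: [-0.1, 0.5, -3.8]
opening: 0.0186
```

Run:
```python
from h import *
o=sensors.get_obs();print(o["time"],o["ee_pos"],o["tcp_rot"],o["opening"],o["wrist_force"],o["torque"])
c=cam("scene","s3.png"); crop(c,180,150,400,320,3,"s3c.png")
c=cam("wrist","w4.png")
```

```text
6.2333 [ 0.49300774 -0.12803654  0.15491448] [-8.99909697e+01 -2.23103959e-03  2.01450108e+00] 0.018639538407398123 [-0.10614404  0.47198184 -3.7664541 ] [-0.00175215 -0.01592273 -0.01358169]
```

View pics/s3c.png

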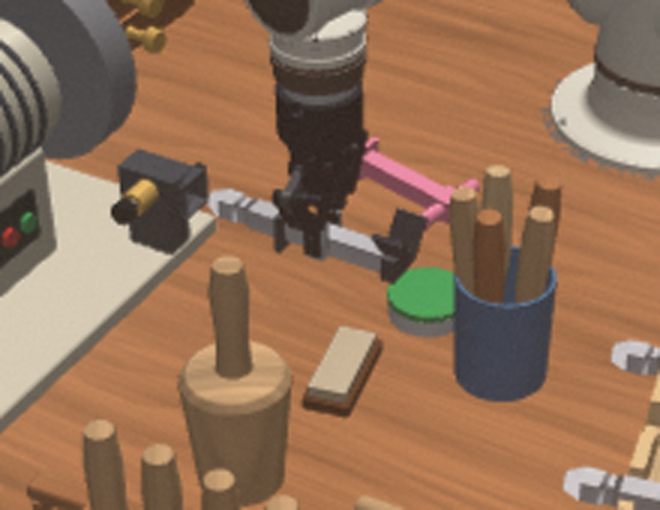

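View pics/w4.png

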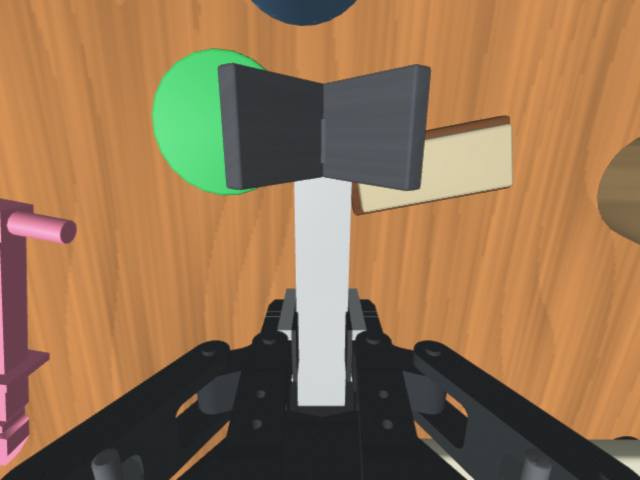

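{"api": "arm_command", "payload": {
  "rows": [0,-2,0,0,0,0,-1,0,-5.5,0,0,0,0,-1,0,-9,0,0,0,0,-1,0,-12.5,0,0,0,0,-1,0,-16,0,0,0,0,-1,0,-17.5,1,0,0,0,-1,0.2,-17.5,4,0,0,0,-1,0.4,-17.5,7.5,0,0,0,-1,0.7,-17.5,11,0,0,0,-1,1.0,-17.5,14.5,0,0,0,-1,1.3,-17.5,18,0,-1,0,-1,1.6,-17.5,21.5,0,-2,0,-1]
}}

```text
time: 7.33
ee_pos: [0.5016, 0.0876, 0.33]
tcp_rot: [-90.0, -0.0, 3.9]
wrist_force: [0.7, 0.2, -3.8]
opening: 0.0186
```

{"api": "arm_command", "payload": {
  "rows": [0.3,0,3.5,0,-2,0,-1,0.6,0,7,0,-4,0,-1,0.8,0,10.5,0,-6,0,-1,1.1,0,14,0,-7,0,-1,0.8,0,16.5,0,-7.4,0,-1,0.8,0,18,0,-7.4,0,-1,0.8,0,18.6,0,-7.4,0,-1,0.8,0,18.6,0,-7.4,0,-1,0.8,0,18.6,0,-7.4,0,-1]
}}

```text
time: 8.08
ee_pos: [0.4971, 0.2717, 0.3299]
tcp_rot: [-90.0, 0.0, 11.3]
wrist_force: [0.1, -0.1, -3.8]
opening: 0.0183
```

Run:
```python
from h import *
c=cam("wrist","w5.png")
o=sensors.get_obs();print(o["time"],o["ee_pos"],o["tcp_rot"],o["opening"],o["wrist_force"],o["torque"])
for t in ("rack","t_grip","t_arm","plate_arm","pencil"): print(t,[(a["location"],a["conf"]) for a in models.spot_point(t,"wrist")][:2])
```

```text
8.1333 [0.49718616 0.27136314 0.33000713] [-9.00247843e+01 -2.83912607e-03  1.12799730e+01] 0.018480979387308687 [-0.33845913 -0.51625096 -3.88111739] [-0.00944789  0.02144554 -0.01595131]
rack []
t_grip [([79.7, 10.2], 0.92), ([415.0, 201.4], 0.68)]
t_arm [([412.3, 242.1], 0.9), ([409.7, 446.0], 0.37)]
plate_arm [([259.4, 239.7], 0.93)]
pencil []
```

View pics/w5.png

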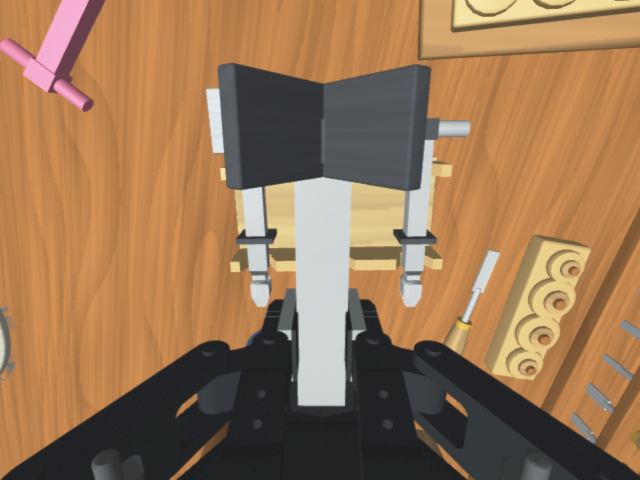

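Run:
```python
from h import *
c=load("wrist");P=cloud(c);hsv=cv2.cvtColor(c["pixels"],cv2.COLOR_BGR2HSV)
for nm,u0,u1,rows in (("plate",236,280,range(192,228,4)),("plate2",236,280,range(246,258,4)),("T",400,436,range(145,228,6)),("T2",396,432,range(246,258,4))):
    pts=[]
    for v in rows:
        m=[u for u in range(u0,u1) if hsv[v,u,1]<45 and hsv[v,u,2]>140]
        if len(m)<10: continue
        a,b=min(m),max(m)
        p=atz(c,(a+b)/2,v,.055);w=np.linalg.norm(atz(c,b+1,v,.055)-atz(c,a,v,.055))
        pts.append(p); print(nm,v,a,b,p.round(4)[:2],"w",w.round(4),"z",P[v,(a+b)//2,2].round(4))
for u in (257,412):
  for v in range(226,250,2): print(u,v,c["pixels"][v,u].tolist(),P[v,u].round(4))
```

```text
plate 192 242 261 [0.4237 0.2756] w 0.0203 z 0.055
plate 196 243 262 [0.4252 0.2717] w 0.0204 z 0.0543
plate 200 243 262 [0.4258 0.2676] w 0.0205 z 0.0543
plate 204 243 262 [0.4264 0.2635] w 0.0206 z 0.0539
plate 208 244 262 [0.4275 0.2594] w 0.0196 z 0.054
plate 212 244 263 [0.4285 0.2554] w 0.0207 z 0.0547
plate 216 244 263 [0.4291 0.2511] w 0.0208 z 0.0542
plate 220 245 263 [0.4302 0.247 ] w 0.0198 z 0.0555
plate 224 245 264 [0.4313 0.2428] w 0.0209 z 0.0553
plate2 246 247 265 [0.4363 0.2189] w 0.0203 z 0.0545
plate2 250 247 265 [0.4369 0.2144] w 0.0204 z 0.0553
plate2 254 247 266 [0.4381 0.21  ] w 0.0215 z 0.0552
T 157 423 432 [0.5889 0.3443] w 0.0099 z 0.0548
T 169 422 431 [0.5914 0.333 ] w 0.01 z 0.0547
T 181 421 430 [0.5938 0.3213] w 0.0101 z 0.0551
T 193 405 429 [0.5889 0.3079] w 0.0254 z 0.0538
T 199 405 428 [0.5901 0.3019] w 0.0246 z 0.0541
T 205 405 428 [0.5919 0.2958] w 0.0247 z 0.0553
T 211 404 427 [0.5927 0.2896] w 0.0248 z 0.0546
T 217 404 427 [0.5945 0.2834] w 0.025 z 0.0548
T 223 404 426 [0.5958 0.2771] w 0.0241 z 0.0548
T2 246 405 424 [0.6024 0.2525] w 0.0214 z 0.05
[... 512 characters left out ...]
64 ]
257 244 [182, 178, 174] [0.4368 0.2208 0.0533]
257 246 [215, 214, 209] [0.4372 0.2187 0.0537]
257 248 [215, 214, 210] [0.4377 0.217  0.0553]
412 226 [213, 212, 207] [0.5933 0.2735 0.0558]
412 228 [213, 213, 208] [0.5946 0.271  0.0538]
412 230 [213, 212, 207] [0.5952 0.2688 0.0539]
412 232 [213, 212, 207] [0.5955 0.2669 0.0546]
412 234 [213, 212, 206] [0.5962 0.2647 0.0544]
412 236 [139, 138, 134] [0.5967 0.2627 0.0547]
412 238 [58, 55, 53] [0.5948 0.2625 0.0623]
412 240 [98, 93, 88] [0.5949 0.2608 0.0639]
412 242 [98, 93, 88] [0.5955 0.2586 0.0638]
412 244 [156, 153, 148] [0.599  0.2542 0.0555]
412 246 [211, 209, 205] [0.5997 0.252  0.0552]
412 248 [211, 209, 205] [0.6003 0.2499 0.0553]
```

Run:
```python
from h import *
c=load("wrist");P=cloud(c);hsv=cv2.cvtColor(c["pixels"],cv2.COLOR_BGR2HSV)
T=np.array([0.49718616,0.27136314]);y=np.radians(11.28);ex=np.array([np.cos(y),np.sin(y)]);ez=np.array([-np.sin(y),np.cos(y)])
for v in (185,200,220,240,260,280,300,320,350,380,400):
    m=[u for u in range(290,358) if hsv[v,u,1]<45 and hsv[v,u,2]>150]
    a,b=min(m),max(m);p=atz(c,(a+b)/2,v,.285)
    d=p[:2]-T
    print(v,a,b,"toolx",(d@ex*1000).round(2),"toolz",(d@ez*1000).round(1),"w",(np.linalg.norm(atz(c,b+1,v,.285)-atz(c,a,v,.285))*1000).round(2),"z",P[v,(a+b)//2,2].round(4))
# rack boards: top z .056
for u in (290,375,395):
    print(u,[(v,)+tuple((P[v,u]*1000).round(0).astype(int).tolist()) for v in range(160,284,4)])
```

```text
185 294 351 toolx -0.01 toolz 61.4 w 19.48 z 0.2807
200 295 350 toolx 0.01 toolz 56.3 w 19.07 z 0.2803
220 295 350 toolx 0.03 toolz 49.3 w 19.42 z 0.2802
240 295 349 toolx -0.12 toolz 42.0 w 19.44 z 0.2809
260 295 348 toolx -0.28 toolz 34.4 w 19.45 z 0.2804
280 296 348 toolx -0.08 toolz 26.5 w 19.47 z 0.2812
300 296 347 toolx -0.24 toolz 18.4 w 19.49 z 0.2815
320 299 344 toolx -0.22 toolz 9.8 w 17.59 z 0.2812
350 299 344 toolx -0.19 toolz -3.6 w 18.15 z 0.281
380 292 351 toolx -0.15 toolz -18.0 w 24.45 z 0.2816
400 298 344 toolx -0.33 toolz -28.1 w 19.58 z 0.2817
290 [(160, 474, 339, 296), (164, 474, 338, 297), (168, 474, 336, 296), (172, 474, 335, 296), (176, 475, 334, 296), (180, 475, 333, 295), (184, 458, 284, 12), (188, 459, 280, 12), (192, 460, 275, 12), (196, 460, 271, 13), (200, 461, 266, 11), (204, 462, 261, 12), (208, 463, 257, 12), (212, 464, 252, 12), (216, 464, 247, 12), (220, 465, 242, 11), (224, 466, 238, 12), (228, 467, 233, 12), (232, 468, 228, 11), (236, 469, 223, 12), (240, 469, 218, 11), (244, 470, 214, 13), (248, 471, 209, 14), (252, 472, 209, 29), (256, 474, 210,
[... 753 characters left out ...]
6, 584, 187, -2), (280, 585, 182, -1)]
395 [(160, 502, 345, 309), (164, 502, 344, 309), (168, 502, 343, 310), (172, 503, 342, 308), (176, 503, 341, 309), (180, 503, 340, 309), (184, 503, 339, 308), (188, 503, 338, 309), (192, 577, 299, 12), (196, 579, 294, 11), (200, 580, 290, 13), (204, 581, 285, 11), (208, 582, 281, 13), (212, 584, 276, 11), (216, 584, 272, 13), (220, 586, 267, 11), (224, 587, 262, 11), (228, 589, 257, 11), (232, 583, 259, 38), (236, 583, 255, 39), (240, 592, 243, 12), (244, 594, 238, 12), (248, 593, 235, 19), (252, 590, 235, 33), (256, 588, 234, 46), (260, 586, 233, 56), (264, 587, 228, 55), (268, 588, 224, 56), (272, 607, 199, 1), (276, 609, 193, -1), (280, 610, 188, 1)]
```

{"api": "arm_command", "payload": {
  "rows": [0.7,0,0.14,0,-0.4,0,-1,1.46,2,0.28,0,-0.7,0,-1,1.46,5,0.28,0,-0.7,0,-1,1.46,8,0.28,0,-0.7,0,-1,1.46,11,0.28,0,-0.7,0,-1,1.46,14,0.28,0,-0.7,0,-1,1.46,16.5,0.28,0,-0.7,0,-1,1.46,18.5,0.28,0,-0.7,0,-1,1.46,19.5,0.28,0,-0.7,0,-1,1.46,19.5,0.28,0,-0.7,0,-1]
}}

```text
time: 9.22
ee_pos: [0.51, 0.2776, 0.1324]
tcp_rot: [-90.1, 0.2, 12.1]
wrist_force: [0.1, -0.5, -3.0]
opening: 0.0186
```

Run:
```python
from h import *
c=cam("wrist","w6.png")
o=sensors.get_obs();print(o["time"],o["ee_pos"],o["tcp_rot"],o["opening"],o["wrist_force"],o["torque"])
c=cam("scene","s6.png"); crop(c,350,230,500,350,5,"s6c.png")
c=cam("top"); crop(c,190,190,320,300,5,"t6c.png")
```

```text
9.2667 [0.51057043 0.27796594 0.13439623] [-9.00266762e+01  8.12835491e-02  1.20473522e+01] 0.018252646910026073 [ 0.43560937  0.55918378 -3.33621052] [-0.0161382   0.02682152  0.00157142]
```

View pics/w6.png

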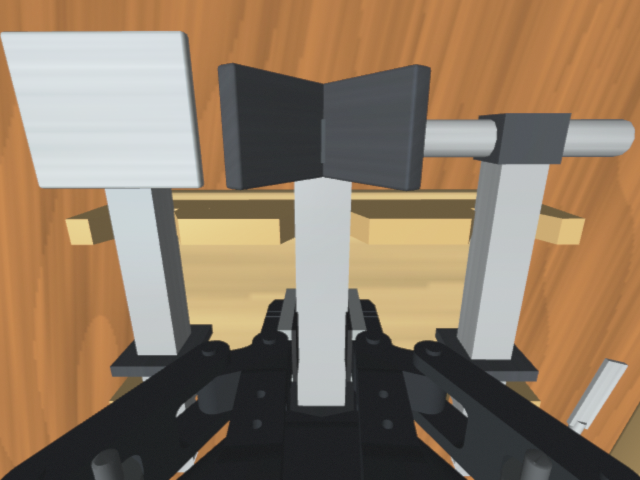

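View pics/s6c.png

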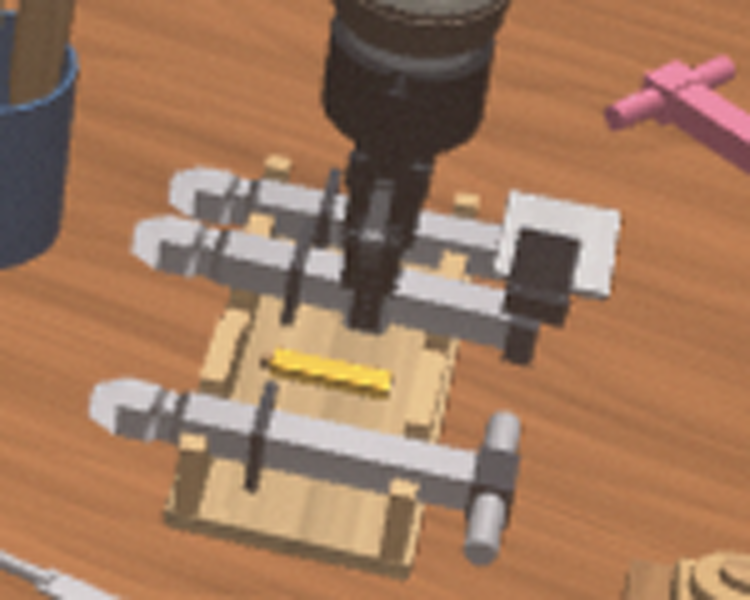

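Run:
```python
from h import *
c=load("wrist");P=cloud(c)
T=np.array([0.51057043,0.27796594]);y=np.radians(12.05);ex=np.array([np.cos(y),np.sin(y)]);ez=np.array([-np.sin(y),np.cos(y)])
crop(c,160,180,490,260,2.4,"w6c.png")
g=cv2.cvtColor(c["pixels"],cv2.COLOR_BGR2GRAY)
for (u,v) in ((283,218),(368,218),(281,218),(297,236),(352,236),(179,218),(471,218)):
    p=atz(c,u,v,.056)[:2]-T;print(u,v,(p@ex*1000).round(2),(p@ez*1000).round(1),P[v,u].round(4))
```

```text
283 218 -18.2 41.3 [0.484  0.3138 0.0531]
368 218 19.31 41.4 [0.5211 0.3221 0.0542]
281 218 -19.08 41.3 [0.4832 0.314  0.0546]
297 236 -12.18 33.0 [0.4921 0.3164 0.0831]
352 236 12.5 33.1 [0.5178 0.3094 0.0437]
179 218 -64.17 41.2 [0.439  0.3046 0.0553]
471 218 64.67 41.5 [0.5654 0.332  0.0555]
```

View pics/w6c.png

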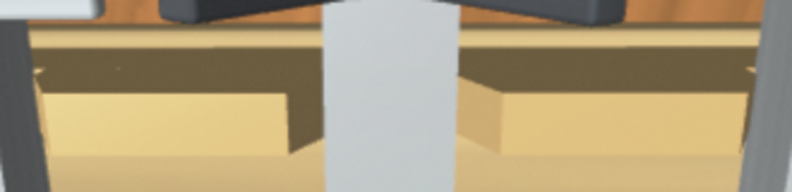

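{"api": "arm_command", "payload": {
  "rows": [0,0.6,0,0,0,0,-1,0,1.2,0,0,0,0,-1,0,1.8,0,0,0,0,-1,0,2.3,0,0,0,0,-1,0,2.6,0,0,0,0,-1,0,2.8,0,0,0,0,-1,0,2.8,0,0,0,0,-1]
}}

```text
time: 9.95
ee_pos: [0.5104, 0.2781, 0.1063]
tcp_rot: [-90.0, 0.0, 12.1]
wrist_force: [-0.7, -0.1, -3.6]
opening: 0.0185
```

{"api": "arm_command", "payload": {
  "rows": [0,0.1,0,0,0,0,-1,0,0.2,0,0,0,0,-1]
}}

```text
time: 10.12
ee_pos: [0.5108, 0.2782, 0.1051]
tcp_rot: [-90.0, -0.0, 12.0]
wrist_force: [0.3, -0.0, -3.7]
opening: 0.0184
```

{"api": "arm_command", "payload": {
  "rows": [0,0.1,0,0,0,0,-1,0,0.2,0,0,0,0,-1]
}}

```text
time: 10.28
ee_pos: [0.5108, 0.2782, 0.1035]
tcp_rot: [-90.0, -0.0, 12.0]
wrist_force: [-2.3, -2.9, 6.9]
opening: 0.0185
```

{"api": "arm_command", "payload": {
  "rows": [0,0.1,0,0,0,0,-1,0,0.1,0,0,0,0,-1]
}}

```text
time: 10.45
ee_pos: [0.5108, 0.2782, 0.1035]
tcp_rot: [-90.0, -0.1, 12.0]
wrist_force: [-3.4, -4.2, 7.1]
opening: 0.0187
```

{"api": "arm_command", "payload": {
  "rows": [0,0.1,0,0,0,0,-1,0,0.1,0,0,0,0,-1]
}}

```text
time: 10.62
ee_pos: [0.5108, 0.2781, 0.1033]
tcp_rot: [-90.0, -0.1, 12.1]
wrist_force: [-5.8, -4.8, 12.7]
opening: 0.0186
```

{"api": "arm_command", "payload": {
  "rows": [0,0,0,0,0,0,-0.4,0,0,0,0,0,0,-0.2,0,0,0,0,0,0,0,0,0,0,0,0,0,0,0,0,0,0,0,0,0],
  "force": 20
}}

```text
time: 11.03
ee_pos: [0.5106, 0.2782, 0.1008]
tcp_rot: [-90.0, 0.0, 12.1]
wrist_force: [0.0, -0.4, 0.0]
opening: 0.0428
```

Run:
```python
from h import *
c=cam("wrist","w7.png")
o=sensors.get_obs();print(o["time"],o["ee_pos"],o["tcp_rot"],o["opening"],o["wrist_force"],o["torque"])
c=cam("scene","s7.png"); crop(c,350,230,500,350,5,"s7c.png")
```

```text
11.0833 [0.51060629 0.27819376 0.10076675] [-9.00019649e+01  7.35685929e-03  1.20520589e+01] 0.04271372421060992 [-0.11638174 -0.13530956  0.44849942] [0.00090595 0.03939227 0.00954874]
```

View pics/w7.png

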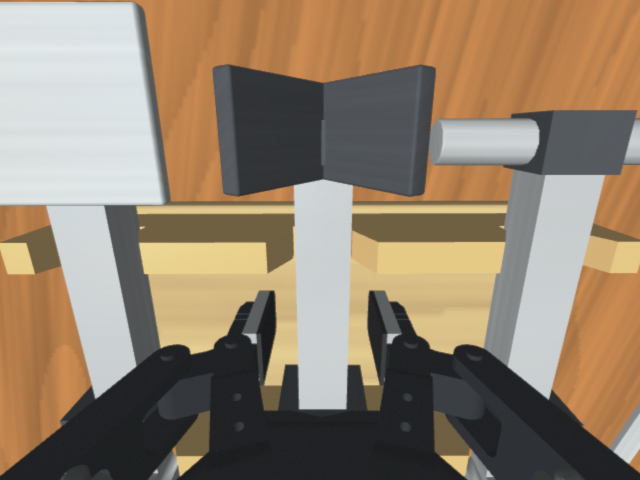

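View pics/s7c.png

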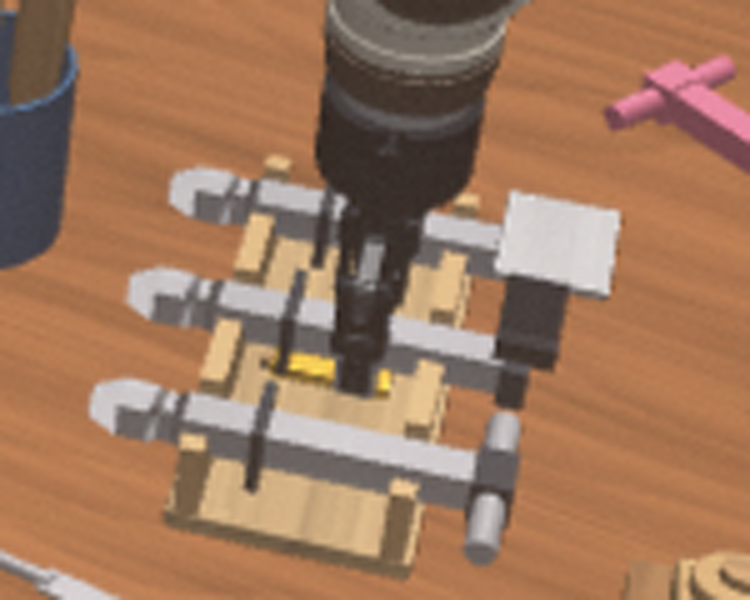

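{"api": "arm_command", "payload": {
  "rows": [0,-1,0,0,0,0,0,0,-3.5,0,0,0,0,0,0,-7,0,0,0,0,0,1.5,-10,0,0,0,0,0,4.5,-12,0,0,0,0,0,7.5,-12,0,0,0,0,0,8.5,-12,0,0,0,0,0,8.5,-12,0,0,0,0,0,8.5,-12,0,0,0,0,0]
}}

```text
time: 11.88
ee_pos: [0.5937, 0.2958, 0.2207]
tcp_rot: [-90.0, 0.1, 12.0]
wrist_force: [-0.6, -0.5, -0.2]
opening: 0.0424
```

Run:
```python
from h import *
c=cam("wrist","w8.png");P=cloud(c);hsv=cv2.cvtColor(c["pixels"],cv2.COLOR_BGR2HSV)
o=sensors.get_obs();print(o["time"],o["ee_pos"],o["tcp_rot"],o["opening"],o["wrist_force"])
T=o["ee_pos"][:2];y=np.radians(o["tcp_rot"][2]);ex=np.array([np.cos(y),np.sin(y)]);ez=np.array([-np.sin(y),np.cos(y)])
for v in range(150,340,12):
    for u0,u1 in ((295,345),(150,230)):
        m=[u for u in range(u0,u1) if hsv[v,u,1]<45 and hsv[v,u,2]>150]
        if len(m)<15: continue
        a,b=min(m),max(m);p=atz(c,(a+b)/2,v,.055)[:2]-T
        print(v,a,b,(p@ex*1000).round(2),(p@ez*1000).round(1),"w",(1e3*np.linalg.norm(atz(c,b+1,v,.055)-atz(c,a,v,.055))).round(1),"z",P[v,(a+b)//2,2].round(4))
```

```text
11.9333 [0.59320546 0.29574436 0.22085348] [-9.00086285e+01  5.38777439e-02  1.20470410e+01] 0.042803939064935834 [ 0.06963489 -0.94290583 -0.9174231 ]
162 308 336 0.48 57.9 w 19.6 z 0.0546
162 183 211 -84.06 57.8 w 19.6 z 0.0549
174 308 336 0.49 49.9 w 19.8 z 0.0534
174 184 212 -84.26 49.7 w 19.8 z 0.0555
186 308 336 0.51 41.7 w 20.0 z 0.0553
186 185 214 -84.13 41.5 w 20.7 z 0.053
198 308 336 0.53 33.3 w 20.3 z 0.0545
198 187 215 -83.99 33.2 w 20.3 z 0.0546
210 308 336 0.54 24.7 w 20.5 z 0.055
210 188 216 -84.2 24.6 w 20.5 z 0.0534
222 309 336 0.92 16.0 w 20.0 z 0.0547
222 190 217 -84.05 15.8 w 20.0 z 0.0558
234 309 336 0.94 7.0 w 20.2 z 0.0548
234 191 218 -84.27 6.9 w 20.2 z 0.0541
246 309 335 0.6 -2.1 w 19.7 z 0.0546
246 193 219 -84.12 -2.3 w 19.7 z 0.0557
258 309 335 0.62 -11.5 w 19.9 z 0.0552
258 194 220 -84.35 -11.7 w 20.0 z 0.0553
270 309 335 0.64 -21.1 w 20.2 z 0.0541
270 196 221 -84.2 -21.3 w 19.4 z 0.0554
282 310 335 1.03 -30.9 w 19.7 z 0.0549
282 198 223 -83.67 -31.1 w 19.7 z 0.0541
306 310 335 1.09 -51.3 w 20.1 z 0.0539
306 200 225 -84.12 -51.4 w 20.1 z 0.0546
318 310 334 0.72 -61.8 w 19.6 z 0.0544
318 202 226 -83.96 -62.0 w 19.6 z 0.0547
330 311 334 1.14 -72.6 w 19.0 z 0.0542
330 203 227 -84.2 -72.8 w 19.9 z 0.0549
```

View pics/w8.png

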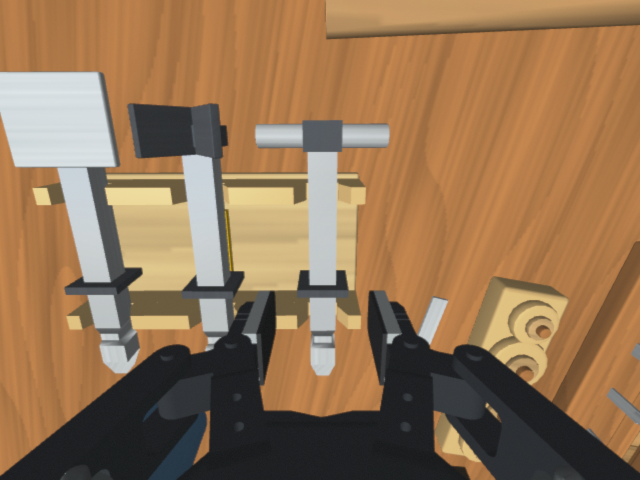

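{"api": "arm_command", "payload": {
  "rows": [0.06,2,0,0,-0.25,0,0,0.06,5,0,0,-0.25,0,0,0.06,8,0,0,-0.25,0,0,0.06,10,0,0,-0.25,0,0,0.06,11.3,0,0,-0.25,0,0,0.06,11.9,0,0,-0.25,0,0,0.06,11.9,0,0,-0.25,0,0,0.06,11.9,0,0,-0.25,0,0,0.06,11.9,0,0,-0.25,0,-0.5]
}}

```text
time: 12.68
ee_pos: [0.5949, 0.2964, 0.1039]
tcp_rot: [-90.0, -0.1, 12.3]
wrist_force: [0.5, -0.0, 1.1]
opening: 0.0318
```

{"api": "arm_command", "payload": {
  "rows": [0,0,0,0,0,0,-0.7,0,0,0,0,0,0,-1,0,0,0,0,0,0,-1,0,0,0,0,0,0,-1],
  "force": 25
}}

```text
time: 13.02
ee_pos: [0.5949, 0.2963, 0.1038]
tcp_rot: [-90.0, -0.1, 12.3]
wrist_force: [-1.6, -0.2, 7.1]
opening: 0.0195
```

{"api": "arm_command", "payload": {
  "rows": [0,0,0,0,0,0,-1,0,0,0,0,0,0,-1,0,0,0,0,0,0,-1],
  "force": 80
}}

```text
time: 13.27
ee_pos: [0.5949, 0.2964, 0.1039]
tcp_rot: [-90.0, -0.1, 12.3]
wrist_force: [-2.3, -0.1, 7.5]
opening: 0.0186
```

Run:
```python
from h import *
c=cam("wrist","w9.png")
o=sensors.get_obs();print(o["time"],o["ee_pos"],o["tcp_rot"],o["opening"],o["wrist_force"],o["torque"])
```

```text
13.3167 [0.59498449 0.2963673  0.10392099] [-89.95602985  -0.1547412   12.29702786] 0.018201071243323933 [-1.07120543  0.49258762  7.68109823] [-0.08850737  0.27871956  0.00841204]
```

View pics/w9.png

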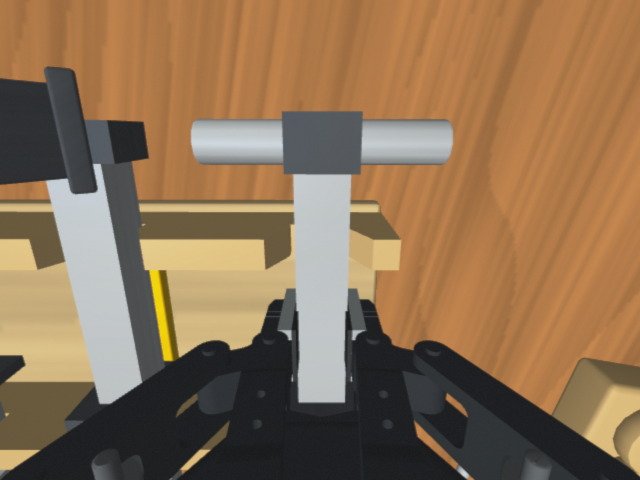

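Run:
```python
from h import *
c=load("wrist");P=cloud(c)
print([(v,P[v,322,2].round(4)) for v in range(185,400,20)])
for n in ("w2","w3","w4","w5","w6","w9"):
    im=cv2.imread(f"pics/{n}.png");hsv=cv2.cvtColor(im,cv2.COLOR_BGR2HSV)
    out=[]
    for v in (190,210,230,250,270):
        g=im[v].mean(1); 
        w=g[280:366];mid=(g[322]+np.median(np.r_[w[:6],w[-6:]]))/2
        m=[u for u in range(285,360) if hsv[v,u,1]<45 and hsv[v,u,2]>150]
        out.append((min(m),max(m)))
    print(n,out,sum(b-a+1 for a,b in out)/5)
```

```text
[(185, np.float64(0.0541)), (205, np.float64(0.0561)), (225, np.float64(0.0551)), (245, np.float64(0.054)), (265, np.float64(0.0551)), (285, np.float64(0.0544)), (305, np.float64(0.0553)), (325, np.float64(0.0551)), (345, np.float64(0.055)), (365, np.float64(0.0549)), (385, np.float64(0.0551))]
w2 [(292, 348), (292, 347), (292, 347), (293, 346), (293, 346)] 55.4
w3 [(295, 351), (296, 350), (296, 350), (296, 349), (296, 348)] 54.8
w4 [(295, 351), (295, 350), (295, 349), (296, 348), (296, 348)] 54.8
w5 [(294, 350), (295, 350), (295, 349), (295, 349), (296, 348)] 55.2
w6 [(294, 351), (295, 350), (295, 349), (295, 349), (296, 348)] 55.4
w9 [(294, 350), (294, 349), (295, 349), (295, 348), (295, 347)] 55.0
```

{"api": "arm_command", "payload": {
  "rows": [0,-0.4,0,0,0,0,-1,0,-2,0,0,0,0,-1,0,-5,0,0,0,0,-1,0,-8.5,0,0,0,0,-1,0,-12,0,0,0,0,-1,0,-15.5,0,0,0,0,-1,0,-19,0,0,0,0,-1,-0.5,-22,-1,0,0,0,-1,-1.5,-22.6,-3.6,0,1,0,-1,-3.1,-22.6,-6.8,0,2,0,-1,-4.6,-22.6,-10,0,3,0,-1,-6.2,-22.6,-13,0,4,0,-1]
}}

```text
time: 14.32
ee_pos: [0.561, 0.1544, 0.3278]
tcp_rot: [-90.0, 0.0, 8.3]
wrist_force: [0.7, -0.4, -2.8]
opening: 0.0185
```

Run:
```python
from h import *
o=sensors.get_obs();print(o["time"],o["ee_pos"],o["tcp_rot"],o["opening"],o["wrist_force"],o["torque"])
```

```text
14.3167 [0.56095327 0.15443731 0.3278473 ] [-9.00134112e+01  7.26539139e-03  8.27273625e+00] 0.018461123378506836 [ 0.69990672 -0.40192937 -2.78949074] [-0.01469104  0.00142803 -0.04904407]
```

{"api": "arm_command", "payload": {
  "rows": [-1.4,0,-3.2,0,1,0,-1,-2.7,0,-6.5,0,2,0,-1,-4.1,0,-9.8,0,3,0,-1,-5.4,0,-13,0,4,0,-1,-6.8,0,-16.3,0,5,0,-1,-8.1,0,-19.6,0,6,0,-1,-9.5,0,-22.8,0,6.4,0,-1,-10.4,0,-25.2,0,6.4,0,-1,-10.8,0,-26.1,0,6.4,0,-1,-10.8,0,-26.1,0,6.4,0,-1,-10.8,0,-26.1,0,6.4,0,-1]
}}

```text
time: 15.23
ee_pos: [0.4922, -0.1181, 0.3279]
tcp_rot: [-90.0, -0.0, 1.8]
wrist_force: [0.5, 0.1, -3.5]
opening: 0.0185
```

{"api": "arm_command", "payload": {
  "rows": [0,2,0,0,0,0,-1,0,5,0,0,0,0,-1,0,8,0,0,0,0,-1,0,11,0,0,0,0,-1,0,14,0,0,0,0,-1,0,16,0,0,0,0,-1,0,17,0,0,0,0,-1,0,17,0,0,0,0,-1,0,17,0,0,0,0,-1]
}}

```text
time: 15.98
ee_pos: [0.4926, -0.1173, 0.1586]
tcp_rot: [-90.0, -0.0, 2.0]
wrist_force: [-0.2, -0.1, -2.2]
opening: 0.0184
```

Run:
```python
from h import *
c=cam("scene","s10.png"); crop(c,180,150,400,320,3,"s10c.png")
o=sensors.get_obs();print(o["time"],o["ee_pos"],o["tcp_rot"],o["opening"],o["wrist_force"],o["torque"])
c=cam("top"); crop(c,340,200,480,300,5,"t10c.png")
```

```text
16.0333 [ 0.49297313 -0.11763243  0.15934193] [-90.01840717  -0.09273703   1.94503084] 0.018363416197178958 [ 0.15316254  0.16774132 -2.27591392] [ 0.01298949  0.02015652 -0.00331195]
```

View pics/s10c.png

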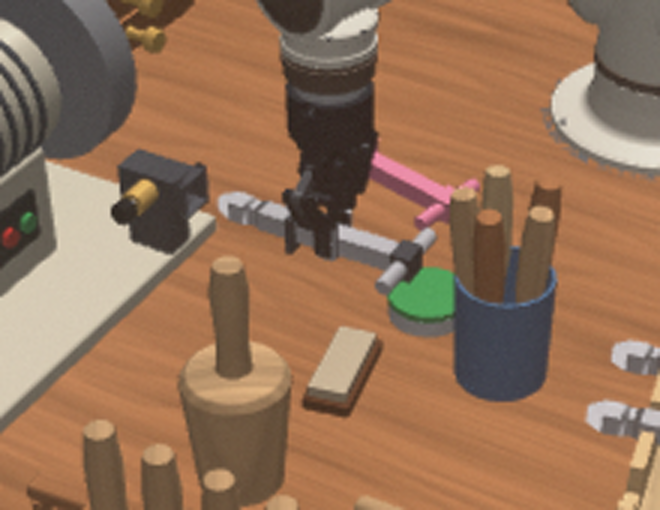

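View pics/t10c.png

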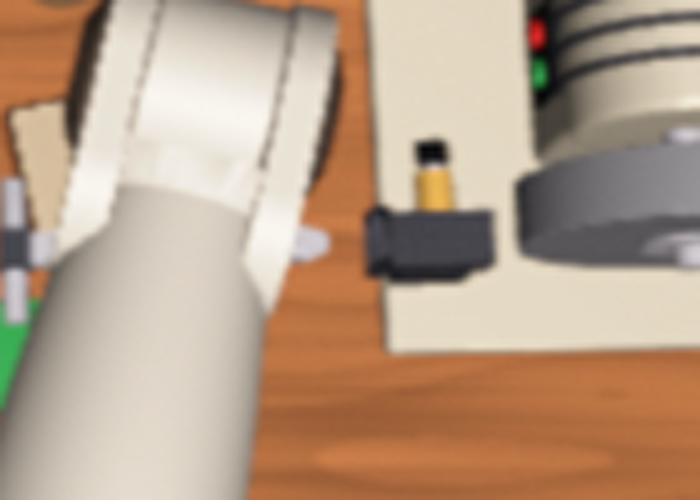

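{"api": "arm_command", "payload": {
  "rows": [0,0.05,-0.8,0,0,0,-1,0,0.05,-1.6,0,0,0,-1,0,0.05,-2.4,0,0,0,-1,0,0.05,-3.2,0,0,0,-1,0,0.05,-4,0,0,0,-1,0,0.05,-4.6,0,0,0,-1,0,0.05,-4.6,0,0,0,-1]
}}

```text
time: 16.67
ee_pos: [0.4937, -0.1654, 0.1573]
tcp_rot: [-90.0, 0.0, 1.8]
wrist_force: [0.1, -0.2, -2.8]
opening: 0.0186
```

Run:
```python
from h import *
o=sensors.get_obs();print(o["time"],o["ee_pos"],o["tcp_rot"],o["opening"],o["wrist_force"],o["torque"])
c=cam("scene","s11.png"); crop(c,200,170,320,260,6,"s11c.png")
```

```text
16.6667 [ 0.49371437 -0.16539861  0.15729126] [-9.00107146e+01  8.14619881e-03  1.81278508e+00] 0.0186123152707731 [ 0.06032187 -0.21631957 -2.7749263 ] [-0.02734553  0.05568952  0.01711566]
```

View pics/s11c.png

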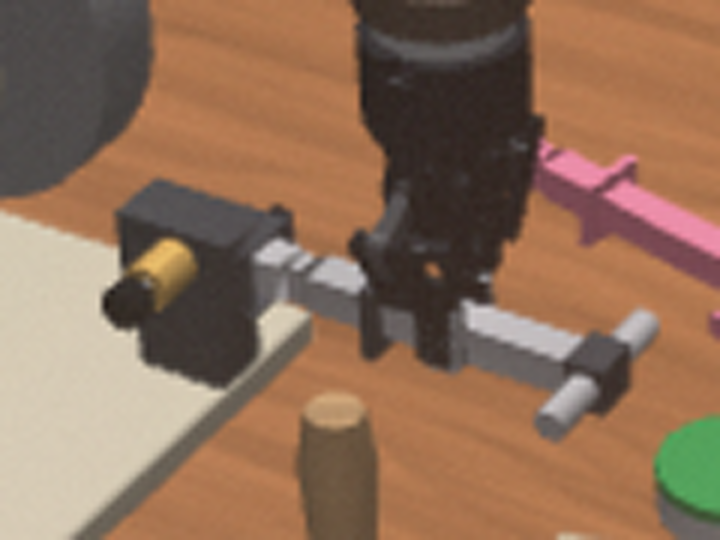

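{"api": "arm_command", "payload": {
  "rows": [0.04,-0.06,-0.6,0,0,0,-1,0.04,-0.06,-1.2,0,0,0,-1,0.04,-0.06,-1.8,0,0,0,-1,0.04,-0.06,-2.4,0,0,0,-1,0.04,-0.06,-3,0,0,0,-1],
  "force": 100
}}

```text
time: 17.13
ee_pos: [0.4947, -0.194, 0.1577]
tcp_rot: [-89.9, 0.1, 1.9]
wrist_force: [-3.0, 8.6, -1.1]
opening: 0.0178
```

Run:
```python
from h import *
o=sensors.get_obs();print(o["time"],o["ee_pos"],o["tcp_rot"],o["opening"],o["wrist_force"],o["torque"])
```

```text
17.1333 [ 0.49470357 -0.19397647  0.15769537] [-8.98953631e+01  6.91097623e-02  1.89541111e+00] 0.01779308035837714 [-2.98979454  8.59089455 -1.13238037] [ 1.62815643  0.48723977 -0.18844021]
```

{"api": "arm_command", "payload": {
  "rows": [0,0,-0.5,0,0,0,-1,0,0,-1,0,0,0,-1,0,0,-1.5,0,0,0,-1,0,0,-2,0,0,0,-1,0,0,-2.3,0,0,0,-1]
}}

```text
time: 17.55
ee_pos: [0.4954, -0.2169, 0.1577]
tcp_rot: [-89.9, 0.1, 1.9]
wrist_force: [-3.1, 4.5, -1.3]
opening: 0.0181
```

Run:
```python
from h import *
o=sensors.get_obs();print(o["time"],o["ee_pos"],o["tcp_rot"],o["opening"],o["wrist_force"],o["torque"])
c=cam("wrist","w12.png")
```

```text
17.55 [ 0.49538288 -0.21692321  0.15772993] [-8.98894977e+01  7.64688309e-02  1.89534759e+00] 0.018140898196101044 [-3.08795738  4.45085597 -1.27814508] [ 0.80682032  0.52911786 -0.22151852]
```

View pics/w12.png

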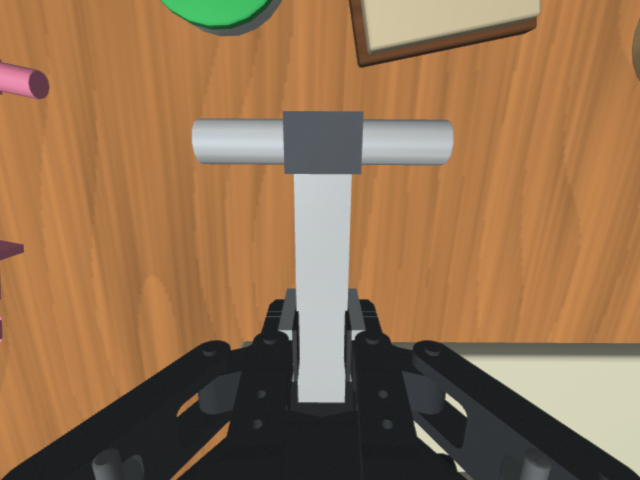

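{"api": "arm_command", "payload": {
  "rows": [0,0,-0.2,0,0,0,-1,0,0,-0.4,0,0,0,-1,0,0,-0.5,0,0,0,-1]
}}

```text
time: 17.85
ee_pos: [0.4957, -0.2224, 0.1577]
tcp_rot: [-90.0, 0.1, 1.9]
wrist_force: [-4.0, -0.1, -3.0]
opening: 0.0181
```

{"api": "arm_command", "payload": {
  "rows": [0,0,-0.1,0,0,0,-1,0,0,-0.15,0,0,0,-1]
}}

```text
time: 18.02
ee_pos: [0.496, -0.2237, 0.1578]
tcp_rot: [-90.0, 0.0, 1.9]
wrist_force: [-3.7, 0.5, -3.4]
opening: 0.0178
```

{"api": "arm_command", "payload": {
  "rows": [0,0,-0.1,0,0,0,-1,0,0,-0.15,0,0,0,-1]
}}

```text
time: 18.18
ee_pos: [0.496, -0.2246, 0.1579]
tcp_rot: [-89.9, 0.0, 1.9]
wrist_force: [-4.3, 5.4, -1.7]
opening: 0.0182
```

{"api": "arm_command", "payload": {
  "rows": [0,0,-0.1,0,0,0,-1,0,0,-0.1,0,0,0,-1]
}}

```text
time: 18.35
ee_pos: [0.4961, -0.2247, 0.1579]
tcp_rot: [-89.8, 0.0, 2.0]
wrist_force: [-4.2, 9.1, -0.6]
opening: 0.0181
```

{"api": "arm_command", "payload": {
  "rows": [0,0,-0.1,0,0,0,-1,0,0,-0.1,0,0,0,-1]
}}

```text
time: 18.52
ee_pos: [0.4961, -0.2249, 0.1579]
tcp_rot: [-89.7, 0.0, 2.0]
wrist_force: [-4.3, 15.2, 1.3]
opening: 0.0178
```

Run:
```python
from h import *
o=sensors.get_obs();print(o["time"],o["ee_pos"],o["tcp_rot"],o["opening"],o["wrist_force"],o["torque"])
c=cam("scene","s13.png"); crop(c,200,170,320,260,6,"s13c.png")
c=cam("wrist","w13.png")
```

```text
18.5167 [ 0.49606207 -0.22485904  0.15789057] [-8.97056199e+01  1.71537052e-02  1.99985526e+00] 0.017835460428428398 [-4.25850091 15.16111423  1.30772672] [ 2.79236399  0.9769244  -0.43820902]
```

View pics/s13c.png

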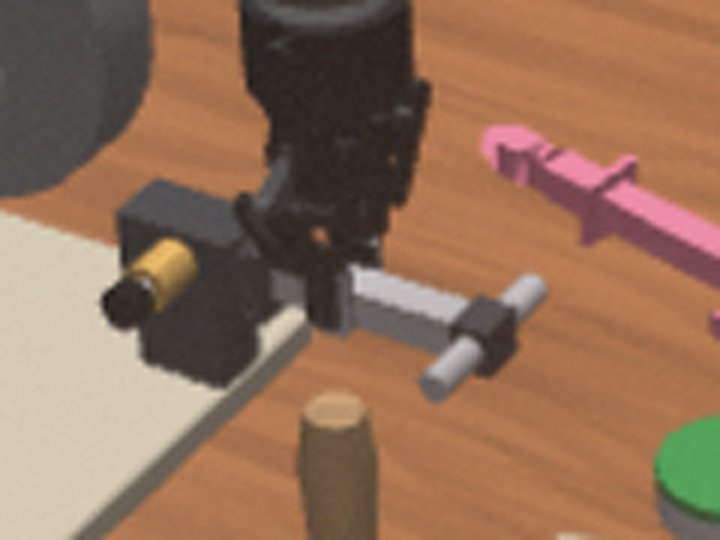

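{"api": "arm_command", "payload": {
  "rows": [0,0.05,0.05,0,0,0,-1,0,0.1,0.05,0,0,0,-1,0,0.1,0.05,0,0,0,-0.5,0,0.1,0.05,0,0,0,-0.4,0,0.1,0.05,0,0,0,-0.2,0,0.1,0.05,0,0,0,0,0,0.1,0.05,0,0,0,0],
  "force": 30
}}

```text
time: 19.2
ee_pos: [0.4966, -0.2267, 0.1573]
tcp_rot: [-90.0, -0.1, 1.9]
wrist_force: [-0.1, 0.9, -0.2]
opening: 0.0429
```

Run:
```python
from h import *
o=sensors.get_obs();print(o["time"],o["ee_pos"],o["tcp_rot"],o["opening"],o["wrist_force"],o["torque"])
c=cam("wrist","w14.png")
```

```text
19.2 [ 0.49657639 -0.22670262  0.15732614] [-9.00297552e+01 -5.71162688e-02  1.89988589e+00] 0.04289375229991378 [-0.13695112  0.92251992 -0.24273778] [0.01611089 0.04254746 0.02069232]
```

View pics/w14.png

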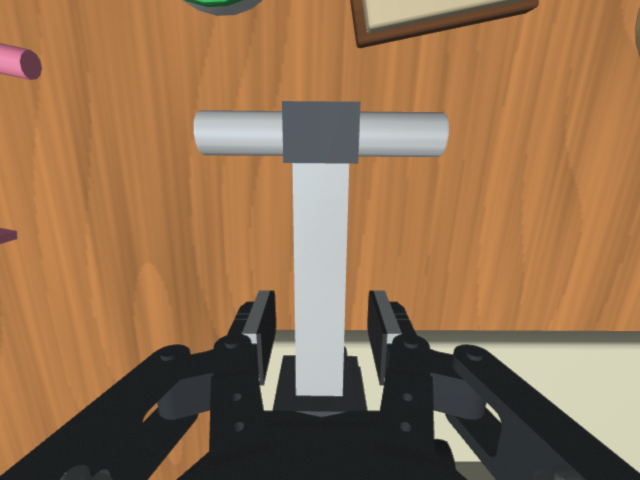

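{"api": "arm_command", "payload": {
  "rows": [0,-1,0,0,0,0,0,0,-3.5,0,0,0,0,0,0,-7,0,0,0,0,0,0,-10.5,0,0,0,0,0,-0.8,-14,1,0,0,0,0,-1.6,-17.4,2.4,0,0,0,0,-1.6,-17.4,2.4,0,0,0,0,-1.6,-17.4,2.4,0,0,0,0,-1.6,-17.4,2.4,0,0,0,0]
}}

```text
time: 20.0
ee_pos: [0.4796, -0.2031, 0.331]
tcp_rot: [-90.0, -0.0, 1.9]
wrist_force: [-0.6, -0.3, 0.0]
opening: 0.043
```

Run:
```python
from h import *
o=sensors.get_obs();print(o["time"],o["ee_pos"],o["tcp_rot"],o["opening"],o["wrist_force"])
c=cam("wrist","w15.png");P=cloud(c);crop(c,260,160,440,380,2.7,"w15c.png")
im=cv2.imread("pics/w1.png");cv2.imwrite("pics/w1c.png",cv2.resize(im[160:380,260:440],None,fx=2.7,fy=2.7,interpolation=cv2.INTER_CUBIC))
for v in range(268,302,2): print(v,c["pixels"][v,334].tolist(),P[v,334].round(4), c["pixels"][v,322].tolist(),P[v,322].round(4))
print([P[v,334,2].round(4) for v in range(180,275,10)])
a=cv2.imread("pics/w1c.png");b=cv2.imread("pics/w15c.png");cv2.imwrite("pics/cmp.png",cv2.resize(np.hstack([a,b]),(784,480)))
```

```text
20.0 [ 0.47955702 -0.20309222  0.33102219] [-9.00174620e+01 -2.68617535e-02  1.90869458e+00] 0.04299615359703836 [-0.61668326 -0.30323507  0.04914147]
268 [196, 195, 190] [ 0.4927 -0.2463  0.1076] [55, 71, 92] [ 0.482  -0.2581  0.0802]
270 [196, 195, 190] [ 0.4928 -0.2485  0.1071] [41, 40, 39] [ 0.482  -0.2577  0.0862]
272 [195, 194, 190] [ 0.4929 -0.2504  0.1072] [44, 42, 40] [ 0.482  -0.2585  0.0894]
274 [195, 193, 188] [ 0.493  -0.2525  0.1073] [43, 41, 39] [ 0.482  -0.2579  0.0956]
276 [194, 194, 188] [ 0.4931 -0.2546  0.1071] [42, 40, 39] [ 0.482  -0.2577  0.1008]
278 [187, 185, 180] [ 0.4931 -0.2561  0.1082] [44, 41, 39] [ 0.482  -0.2575  0.1059]
280 [54, 53, 51] [ 0.4931 -0.2568  0.1113] [43, 41, 39] [ 0.4819 -0.2566  0.1124]
282 [49, 48, 45] [ 0.4929 -0.2566  0.1159] [58, 54, 52] [ 0.4819 -0.2572  0.1155]
284 [91, 87, 82] [ 0.4929 -0.258   0.1173] [90, 85, 81] [ 0.482  -0.2588  0.1164]
286 [90, 86, 81] [ 0.493  -0.2604  0.1165] [91, 86, 82] [ 0.482  -0.2609  0.1161]
288 [88, 84, 79] [ 0.4931 -0.2624  0.1165] [88, 84, 78] [ 0.4821 -0.2626  0.1168]
290 [69, 65, 62] [ 0.4932 -0.2642  0.1168] [49, 47, 44] [ 0.4822 -0.2642  0.1176]
292 [91, 86, 82] [ 0.4932 -0.2656  0.1182] [63, 60, 58] [ 0.4822 -0.2655  0.1192]
294 [90, 86, 82] [ 0.4932 -0.2668  0.1197] [56, 53, 51] [ 0.4823 -0.2674  0.1194]
296 [90, 85, 83] [ 0.4932 -0.268   0.1214] [52, 49, 47] [ 0.4823 -0.2694  0.1195]
298 [88, 84, 80] [ 0.4934 -0.2707  0.1201] [47, 45, 44] [ 0.4824 -0.2714  0.1195]
300 [77, 74, 71] [ 0.4935 -0.2731  0.1195] [46, 43, 42] [ 0.4825 -0.2736  0.1192]
[np.float64(0.1045), np.float64(0.1051), np.float64(0.1049), np.float64(nan), np.float64(0.1055), np.float64(0.1056), np.float64(0.1071), np.float64(0.1083), np.float64(0.1066), np.float64(0.1071)]
```

View pics/cmp.png

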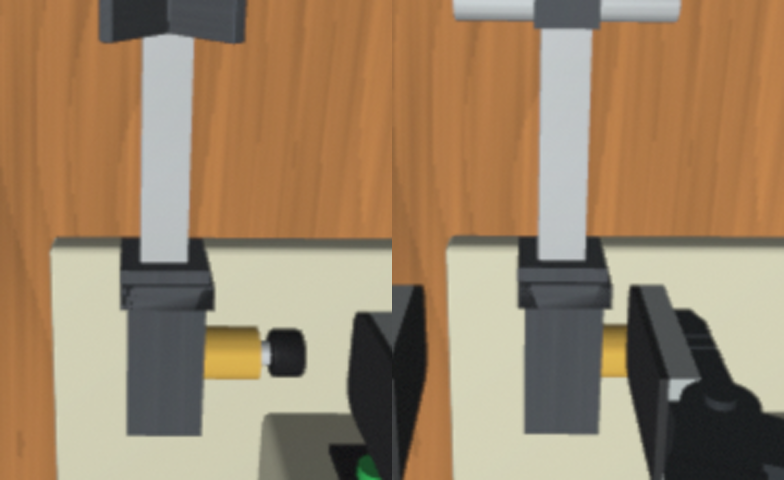

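{"api": "arm_command", "payload": {
  "rows": [0,-1,1,0,0,0,0.5,-1,-2,3,0,0,0,1,-3,-3,5,0,0,0,1,-5,-3,7,0,0,0,1,-6,-3,8,0,0,0,1,-6,-3,8,0,0,0,1,-6,-3,8,0,0,0,1]
}}

```text
time: 20.63
ee_pos: [0.4166, -0.1245, 0.3612]
tcp_rot: [-90.0, -0.0, 1.9]
wrist_force: [-0.3, -0.4, -0.2]
opening: 0.0854
```

Run:
```python
from h import *
o=sensors.get_obs();print(o["time"],o["ee_pos"],o["tcp_rot"],o["wrist_force"])
c=cam("wrist","w16.png")
c=cam("scene","s16.png")
c=cam("top","t16.png");crop(c,190,190,450,300,3,"t16c.png")
```

```text
20.6333 [ 0.41664378 -0.12451323  0.36116048] [-9.00046941e+01 -1.24678730e-02  1.94400934e+00] [-0.27205821 -0.42197836 -0.24483613]
```

View pics/w16.png

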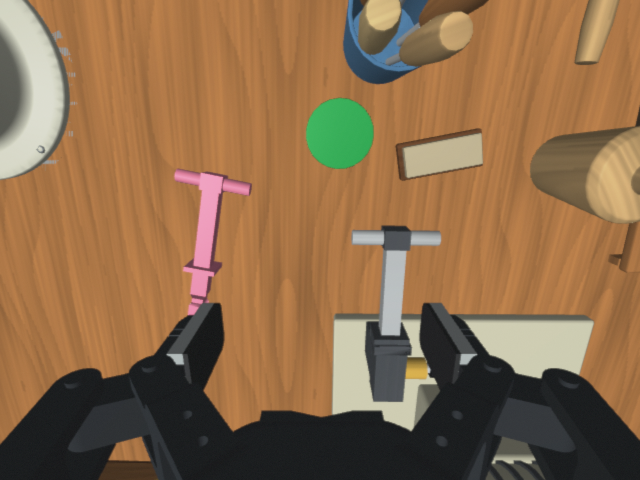

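View pics/s16.png

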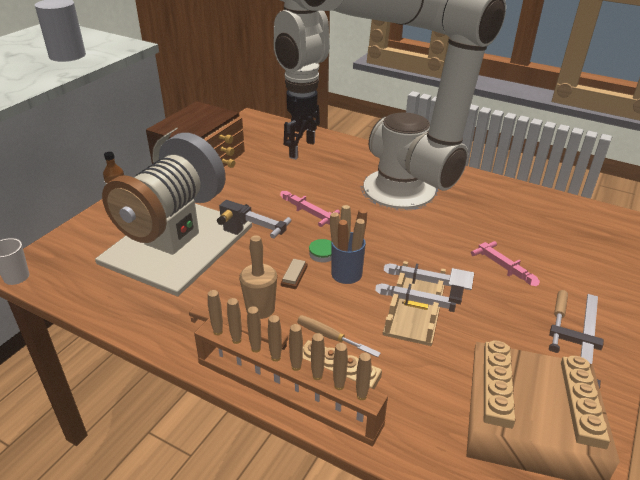

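View pics/t16c.png

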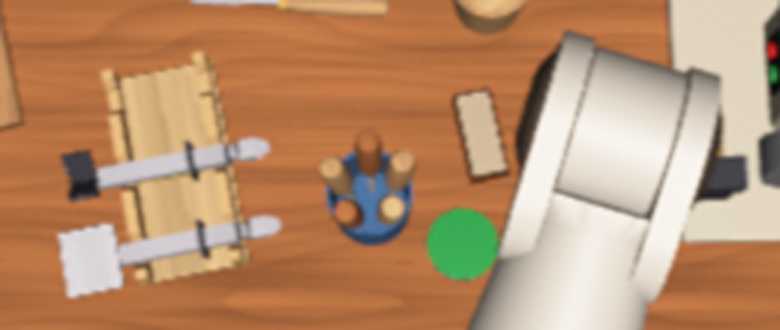

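Run:
```python
import cv2,numpy as np
a=cv2.imread("pics/scene0.png");b=cv2.imread("pics/s16.png");m=cv2.imread("pics/s11.png")
f=lambda i:cv2.resize(i[190:245,205:275],None,fx=5.5,fy=5.5,interpolation=cv2.INTER_CUBIC)
cv2.imwrite("pics/cmp2.png",np.hstack([f(a),f(b)]))
d=cv2.absdiff(a,b).max(2);d[:260,270:]=0
n,l,s,_=cv2.connectedComponentsWithStats((d>60).astype(np.uint8));print([x.tolist() for x in s[1:] if x[4]>15])
```

```text
[[207, 0, 32, 28, 627], [216, 31, 28, 14, 196], [236, 64, 8, 18, 29], [375, 283, 88, 29, 928], [368, 306, 86, 36, 990]]
```

View pics/cmp2.png

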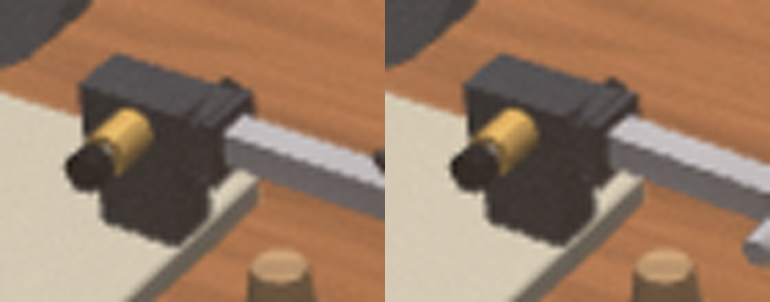

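The collar and plunger knob sit exactly as they did with the V-arm home. The only other differences in the scene view are the arms in the rack and the robot itself. Handing in.

```bash
python3 -c "
from workcell import bot
print(bot.job_done())"
```

```text
the job is handed in; nothing more can be done
None
```

The sharpening machine is changed over to the T-bar rest, and I handed the job in at about 21 s of the 61 s allowed.

- **V-cup arm:** I drew it out of the sleeve level, carried it over the gouge pot and laid it in the free middle cradle. Its bar top reads z ≈ 0.0545 m, the same as its neighbours, and its collar is between the boards. It touched about 2.5 mm above where I expected it to seat. The contact force reached about 13 N, and it settled once released.
- **T-bar arm:** I took the steel one from the rack, not the pink look-alikes, and pushed it in until it stopped firmly. The push force was about 9 N over the plunger, fell to about 0 as the plunger reached the groove, then rose to 15 N at the stop.

**Last checks**
- **Collar:** its outer face is at y ≈ -0.2575 m, against -0.2573 m with the V-arm home at the start.
- **Plunger:** the knob looks the same as at the start in the scene view. I couldn't read the plunger joint, so "snapped in" rests on that view, the force drop and the collar match.
- **Surroundings:** comparing the scene before and after showed changes only at the rack arms and the robot, apart from the upper-right area, which I left out because of the robot. The plate arm and pencil look unmoved. The highest wrist force I read was 15 N.
- **Disagreement:** bar heights in the sleeve read 1–2 mm lower than nominal. I put this down to sag and calibration, and it had no effect.

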